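# Load a housing half into the trimming fixture and clamp it

### The arm

A 7-joint arm with a two-finger parallel gripper is mounted at the origin on a cart in front of the work surface, level with it; the furniture and walls round the work are solid. World frame = base frame: x ahead of the robot, y to its left, z up, the work surface at z = 0. Lengths are in m, angles in rad, forces in N, time in s.
With the tool pointing down it reaches from about 0.4 to 0.85 m from the base axis. Payload 4.5 kg.
Tool frame: the origin (TCP) lies at the very end of the fingers, on their centre line; the grasp point (between the pads) lies 19 mm behind it; x points along the fingers, z is the direction in which the jaws open and shut, and the axes are right-handed (so a half turn about x gives the same grasp; the last joint's range is limited). The gripper opens to 85 mm and grips with 20 to 120 N. Pads are 22 mm wide; open, the fingers measure 114 mm over their backs; the gripper's body (76 mm by 85 mm) begins 54 mm behind the grasp point. The pads swing forward as they close: fully open they stand 13 mm farther back than shut.
Start: joints at [1.244, 0.689, -0.195, 1.565, 0.157, 0.902, -0.215], TCP at [0.221, -0.585, 0.231] pointing down, gripper open.
Joint ranges: [-3.01, 3.01], [-0.46, 2.08], [-1.47, 1.51], [0.13, 2.56], [-1, 4.14], [0.04, 2.09], [-2.66, 2.66]. Speed limits (rad/s): [2.57, 2.57, 3.14, 3.14, 3.14, 3.14, 3.14].

### API

Orientations are given as a unit quaternion [x, y, z, w].
In Python, from bench import robot gives the robot as it stands.
- The arm moves only by the shell command python3 -m creep 'ROWS' [OPENING] [FORCE]. ROWS is a JSON object of lists of equal length, an entry for each row: "linear": the shift along the tool's x, y, z in m, a list of three; "turn": the turn about the tool's x in degrees. In form: {"linear": [[tx, ty, tz], ...], "turn": [turn, ...]}. A call has 1 to 20 rows; each row shifts and turns the commanded pose from where the row before left it, along the tool's axes as they then stand; what a row does not reach is not made up. A row lasts 1/8 s, in which the tool goes at most 62.5 mm and 10.7 degrees, less where a joint would pass 70% of its speed; a pose out of reach is approached as far as the arm can. A call with a gripper value outside its range is refused whole. OPENING is the closure, from -1 (fully open) to 1 (shut), set as the call begins (- or left out, the last holds). The fingers move at their own pace and stop on an object; FORCE is the grip in N (left out, the last holds). Time passes only in rows, so rows that do not move let the fingers close. It gives the time, the measured TCP pose, the force and the opening at its end, in the units of the state.
- robot.sense(): the state, without advancing time (a new reading comes with each control period).
- robot.read_camera(name): name is "side" or "top" or "wrist"; returns a dict with "image" (400x640x3 uint8, red, green, blue), "range_z" (400x640 float32, m along the optical axis (not along the pixel's ray), 0 where there is no reading), "vertical_fov" (degrees; the focal length in pixels is half the picture's height over the tangent of half this angle, whatever the lens; pixels are square), "cx", "cy" (the principal point, pixels), "rvec" (rotation vector, rad) and "tvec" (3), from world to camera coordinates, as OpenCV has them; the wrist camera has in their place "T_tool_cam" (4x4, takes a point from camera to tool coordinates, whose origin is the TCP and whose axes are the tool frame's). Camera axes: x right, y down, z forward; pixel columns grow to the right and rows downward; lengths in m; the calibration is good to about 2 mm. A picture is of the moment at which its call begins: read the wrist's pose just before it.
- robot.job_done(): hands the job in, once; it reports no verdict.
The state is a dict: "time_s": time; "qpos": joint angles; "qd": joint speeds; "joint_efforts": joint torques, N m; "tcp_pos": TCP position; "tcp_rot": TCP orientation; "contact_force": force on the tool from outside, world axes, zero at the start; "wrist_torque": the same for the moment, N m; "opening": finger opening in m.
Only numpy, scipy, OpenCV 4.12 (cv2) and the standard library are available. Lean on these libraries where they do the work, as an engineer would, in place of code of your own. Each camera call takes 0.05 s, during which the arm holds its last target.

### The job

Load the plain rectangular aluminium housing half, open side up, into the trimming fixture: hold it tilted, rest one short end on the fixture with its wall tucked under the steel hook, then pivot the other end down gently (not dropped) until the casting lies flat on both rests between the guide pins. Then swing the clamp's black handle upright so that the rubber foot comes down on the casting's end wall, and let go. Leave the other housing half and the other things on the bench where they are.

Things in the scene. Friction and masses are not known exactly. Their poses are not given: they have to be found in the camera images.
- casting_centre (a point): centre, half-way up, of the housing half to load: cast aluminium tray 60 mm (x) x 110 mm (y) x 26 mm high, open side up, straight 6 mm walls on all four sides, round bosses inside up to 2 mm above the rim; 0.3 to 0.54 kg, centre of mass near this point. Starts flat on the bench. May be gripped across the 60 mm; either short end may go under the hook.
- casting_end_a (a point): middle of the lower edge of the casting's short end at -y (55 mm from its centre, on the underside)
- casting_end_b (a point): middle of the lower edge of the casting's short end at +y (55 mm from its centre, on the underside)
- nest (a point): centre of the fixture's place for the casting, at the height of its two steel rests, 40 mm above the bench (base plate top: 28 mm). Fixture axes: +y runs from hook to clamp, x across, z up. The loaded casting is centred here, long side along y; its long sides lie open for fingers between the guide pins. The fixture is bolted down.
- hook_lip (a point): edge of the steel hook's lip, on its underside: 49 mm from the nest centre towards -y, 31 mm above the rests; the plate is 50 mm wide and 8 mm thick. The stop face below it is 8 mm further on, 57 mm from the nest centre. The heel rest runs from that face to 28 mm from the nest centre. A casting held flat cannot get in under the lip.
- toe_rest (a point): middle of the rest at the clamp end, 47.5 mm from the nest centre towards +y. Two end stops just beyond it, at y = 57 mm from the nest centre, stand 8 mm above the rests, so the place is 114 mm long.
- guide_pin (a point): tip of one of four pointed guide pins, 10 mm in diameter, at x = +-37.5 and y = +-39 mm from the nest centre; tips 20 mm, full diameter to 10 mm above the rests; 65 mm free between the pins for the 60 mm casting
- clamp_hinge (a point): hinge axis of the toggle clamp (along the fixture's x), 125 mm from the nest centre on +y, 84 mm above the bench
- clamp_handle (a point): middle of the clamp's black round handle, 20 mm thick, 66 mm long, 65 mm from the hinge; point z points along the handle away from the hinge
- clamp_foot (a point): underside of the clamp's rubber foot, 17 mm in diameter, on the arm 74 mm from the hinge
- clamp (a joint): angle of the clamp lever: 0 = handle upright, arm level, foot on the end wall of a seated casting; grows as the handle swings back from the nest (to fixture +y) and the arm rises, to 1.45 rad; starts open at 1.15 to 1.4. The foot stops it near 0 when a casting is in (at -0.06 without). Hinge friction 0.18 N m: it stays where left; about 3 N at the handle moves it.
- other_casting: another housing half, 67 x 100 x 28 mm, with an uneven open outline and a wall that sticks out; does not fit the fixture, to be left alone; origin at the centre of its underside
- tin: blue metal tin, 88 x 128 x 35 mm, to be left alone; origin at the centre of its underside
- block_a: small dark clamp block, 24 x 60 x 29 mm, to be left alone; origin at the centre of its underside
- block_b: small dark clamp block, 24 x 63 x 28 mm, to be left alone; origin at the centre of its underside

How it is judged:
By the outcome, as a careful person would: the job done as asked, in the order asked, and still so for the second after the job is handed in, with the robot touching nothing.
It also fails if it takes over 72 s, if anything falls off the work surface, if the arm or the gripper's body presses on something with over 40 N, if the wrist force passes 120 N, or if a joint passes its speed limit or range.

## Working session

There is one attempt and no reset: what is moved stays moved. The work goes in short steps, Python scripts to look and compute and a shell command to move; the robot and the scene stay as the last step left them, time stands still between calls to the robot, and variables do not carry over. Pictures are saved under pics/ and viewed, and the job is handed in when it is done.

```bash
ls; mkdir -p pics; cat > h.py <<'E'
import numpy as np, cv2
from bench import robot
from scipy.spatial.transform import Rotation as R
def cam(name):
    s=robot.sense(); d=robot.read_camera(name)
    h,w=d["image"].shape[:2]
    f=h/2/np.tan(np.radians(d["vertical_fov"])/2)
    d["f"]=f
    if "rvec" in d and d["rvec"] is not None:
        M=R.from_rotvec(np.ravel(d["rvec"])).as_matrix(); t=np.ravel(d["tvec"])
        d["Rwc"]=M.T; d["o"]=-M.T@t
    else:
        T=np.array(d["T_tool_cam"]); Rt=R.from_quat(s["tcp_rot"]).as_matrix()
        d["Rwc"]=Rt@T[:3,:3]; d["o"]=Rt@T[:3,3]+np.array(s["tcp_pos"])
    return d
def save(d,n): cv2.imwrite("pics/"+n,cv2.cvtColor(d["image"],cv2.COLOR_RGB2BGR))
def ray(d,u,v): return d["Rwc"]@np.array([(u-d["cx"])/d["f"],(v-d["cy"])/d["f"],1])
def onplane(d,u,v,z):
    r=ray(d,u,v); k=(z-d["o"][2])/r[2]; return d["o"]+k*r
def cloud(d):
    h,w=d["range_z"].shape; v,u=np.mgrid[:h,:w]; Z=d["range_z"]
    P=np.stack([(u-d["cx"])/d["f"]*Z,(v-d["cy"])/d["f"]*Z,Z],-1)
    W=P@d["Rwc"].T+d["o"]; W[Z==0]=np.nan; return W
def proj(d,p):
    c=d["Rwc"].T@(np.array(p)-d["o"]); return d["cx"]+d["f"]*c[0]/c[2], d["cy"]+d["f"]*c[1]/c[2]
E
python3 - <<'E'
from h import *
np.set_printoptions(precision=4,suppress=True)
print(robot.sense())
for n in ["side","top","wrist"]:
    d=cam(n); save(d,n+"0.png"); np.savez("/tmp/%s0.npz"%n,**{k:v for k,v in d.items() if v is not None}); print(n,d["f"],d["cx"],d["cy"],d["o"],d["Rwc"].tolist(), [k for k in d])
E
```

```text
pics
{'time_s': 0.0, 'qpos': array([ 1.2438,  0.69  , -0.1945,  1.5664,  0.1573,  0.9025, -0.2151]), 'qd': array([ 0.0004,  0.0002,  0.0008,  0.0012,  0.0006, -0.0002,  0.0008]), 'joint_efforts': array([ -0.0014, -53.9606,  -1.2669, -15.8543,   0.0091,   0.0094,
        -0.    ]), 'tcp_pos': array([ 0.2204, -0.5842,  0.2305]), 'tcp_rot': array([ 0.4025,  0.5822, -0.4018,  0.581 ]), 'contact_force': array([-1.415 ,  0.0353, -0.5921]), 'wrist_torque': array([0.0074, 0.0266, 0.0192]), 'opening': 0.08532502950998216}
side 462.13805497363114 317.604713963576 203.71902033683676 [ 0.6077 -0.6888  0.7092] [[0.9998444093254135, 0.014482791409700897, 0.010070049339378394], [-0.00012119328330026814, -0.5652223733967576, 0.8249385758490895], [0.017639230507663996, -0.8248114435219234, -0.5651326748493473]] ['image', 'range_z', 'vertical_fov', 'cx', 'cy', 'rvec', 'tvec', 'f', 'Rwc', 'o']
top 448.8069357264399 314.91389461991236 199.3050134791778 [0.4319 0.1732 1.1078] [[-0.015687385107546567, -0.9774913436128152, 0.21039149010951133], [-0.9998726495765808, 0.01595290709523485, -0.00043518262697600507], [-0.0029309686445853356, -0.21037152354162358, -0.9776171190735053]] ['image', 'range_z', 'vertical_fov', 'cx', 'cy', 'rvec', 'tvec', 'f', 'Rwc', 'o']
wrist 310.20950606255536 316.5590200729014 200.8369859689671 [ 0.2962 -0.5565  0.3727] [[0.35397943863687237, -0.8870830065344509, -0.29628077315296897], [-0.9352506129014493, -0.3364926177880115, -0.10990454604624851], [-0.0022018378199884225, 0.3160007241953212, -0.948756393505859]] ['image', 'range_z', 'vertical_fov', 'cx', 'cy', 'T_tool_cam', 'f', 'Rwc', 'o']
```

View pics/side0.png

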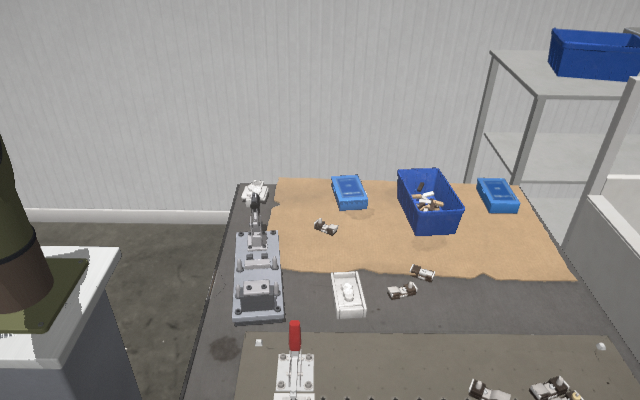

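View pics/top0.png

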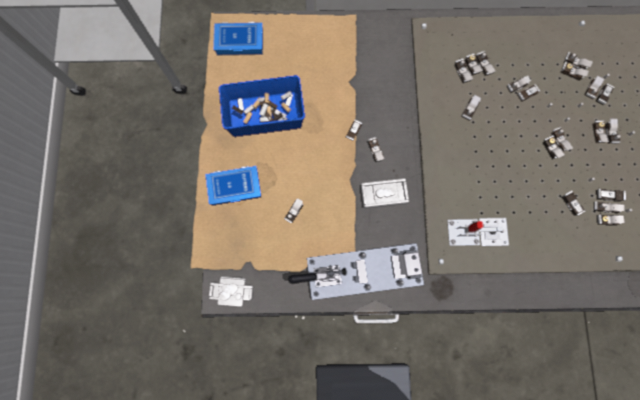

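View pics/wrist0.png

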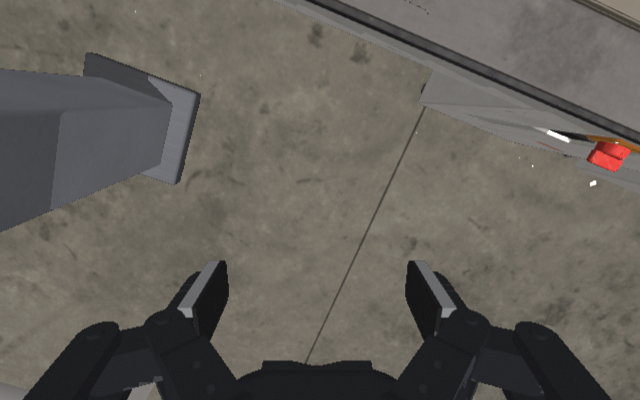

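The side view shows the fixture at about (257,275) with the casting to its right at (348,295). In the top view the casting is at (385,193), the hook at (408,262) and the clamp handle at (300,277). Next I'll measure these.

```bash
python3 - <<'E'
from h import *
d=dict(np.load("/tmp/top0.npz")); im=d["image"]
c=im[170:310,280:440]; cv2.imwrite("pics/topz.png",cv2.cvtColor(cv2.resize(c,None,fx=5,fy=4.2*5/4.2,interpolation=cv2.INTER_CUBIC)[:600],cv2.COLOR_RGB2BGR))
d2=dict(np.load("/tmp/side0.npz")); c=d2["image"][170:330,220:380]; cv2.imwrite("pics/sidez.png",cv2.cvtColor(cv2.resize(c,(600,600),interpolation=cv2.INTER_CUBIC),cv2.COLOR_RGB2BGR))
np.set_printoptions(precision=3,suppress=True)
for n,dd,b in [("top",d,(365,175,410,210)),("side",d2,(328,265,370,322))]:
    W=cloud(dd)[b[1]:b[3],b[0]:b[2]].reshape(-1,3)
    print(n,np.nanpercentile(W[:,2],[1,10,50,90,99]))
    m=(W[:,2]>0.018)&(W[:,2]<0.035)
    P=W[m][:,:2].astype(np.float32); print(m.sum(), cv2.minAreaRect(P))
    h=W[(W[:,2]>0.012)]; print(np.histogram(h[:,2],bins=np.arange(0.012,0.05,0.002)))
E
```

```text
top [-0.006 -0.003  0.012  0.025  0.029]
468 ((0.6800845861434937, -0.0008085779845714569), (0.06094132363796234, 0.10717453062534332), 5.314533710479736)
(array([149, 107,  82,  43,  48, 116, 131,  91,  34,   4,   1,   0,   0,
         0,   0,   0,   0,   0,   0]), array([0.012, 0.014, 0.016, 0.018, 0.02 , 0.022, 0.024, 0.026, 0.028,
       0.03 , 0.032, 0.034, 0.036, 0.038, 0.04 , 0.042, 0.044, 0.046,
       0.048, 0.05 ]))
side [-0.002 -0.001  0.012  0.026  0.029]
708 ((0.6811800599098206, -0.003053918480873108), (0.060577649623155594, 0.11451821774244308), 5.706521034240723)
(array([131, 149, 222,  98,  66,  80, 197, 210,  55,   2,   0,   0,   0,
         0,   0,   0,   0,   0,   0]), array([0.012, 0.014, 0.016, 0.018, 0.02 , 0.022, 0.024, 0.026, 0.028,
       0.03 , 0.032, 0.034, 0.036, 0.038, 0.04 , 0.042, 0.044, 0.046,
       0.048, 0.05 ]))
```

View pics/topz.png

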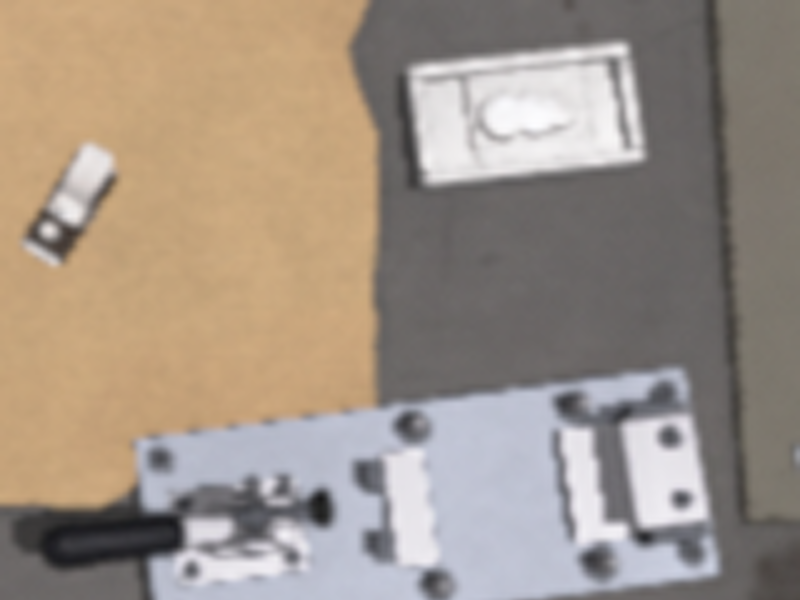

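View pics/sidez.png

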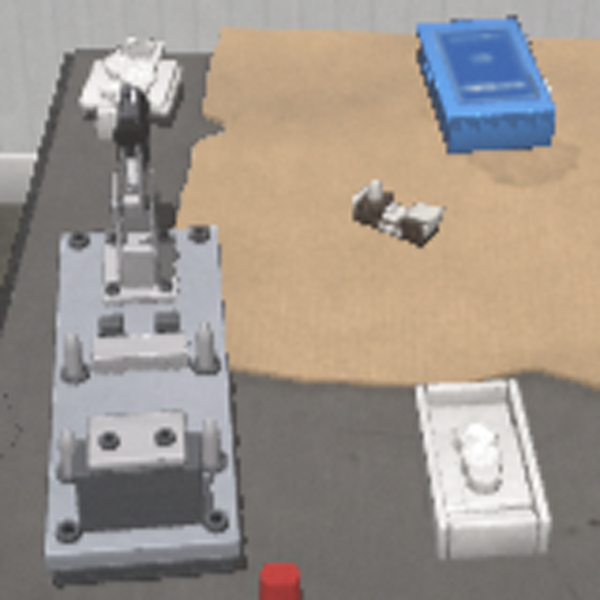

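```bash
python3 - <<'E'
from h import *
np.set_printoptions(precision=4,suppress=True)
T=dict(np.load("/tmp/top0.npz")); S=dict(np.load("/tmp/side0.npz"))
for n,d,b in [("top",T,(300,235,435,305)),("side",S,(228,225,292,325))]:
    W=cloud(d)[b[1]:b[3],b[0]:b[2]].reshape(-1,3)
    C=d["image"][b[1]:b[3],b[0]:b[2]].reshape(-1,3).astype(int)
    m=(W[:,2]>0.02)&(W[:,2]<0.034)&(C[:,2]-C[:,0]>8)
    P=W[m]; print(n,m.sum(),P[:,2].mean(),cv2.minAreaRect(P[:,:2].astype(np.float32)))
    # hook top
    m=(W[:,2]>0.073)&(W[:,2]<0.085)&(W[:,1]<0.01); P=W[m]; print("hook",m.sum(),P.mean(0) if m.any() else 0,cv2.minAreaRect(P[:,:2].astype(np.float32)) if m.sum()>3 else 0)
    m=(W[:,2]>0.037)&(W[:,2]<0.044); P=W[m]; print("rests",m.sum(),np.round(np.nanmean(P,0),4))
def z(d,f,ox,oy,pts,h): 
    return np.array([onplane(d,ox+u/f,oy+v/f,h)[:2] for u,v in pts])
# pins order: toe+x, toe-x, heel +x, heel -x
a=z(T,5,280,170,[(412,425),(437,583),(572,403),(598,560)],0.055)
b=z(S,3.75,220,170,[(205,325),(70,335),(211,425),(67,432)],0.058)
print(a,a.mean(0)); print(b,b.mean(0))
for p in (a,b): 
    v=(p[0]+p[1]-p[2]-p[3])/2; w=(p[0]+p[2]-p[1]-p[3])/2; print(np.linalg.norm(v),np.linalg.norm(w),np.degrees(np.arctan2(-v[0],v[1])),np.degrees(np.arctan2(w[1],w[0])))
E
```

```text
top 3000 0.0266424984453488 ((0.48834675550460815, 0.05783376842737198), (0.09979565441608429, 0.2673148810863495), 6.476681232452393)
hook 322 [ 0.5    -0.0451  0.0778] ((0.5007928013801575, -0.04594936594367027), (0.059926990419626236, 0.0337863489985466), 7.205301284790039)
rests 394 [0.4924 0.0199 0.0392]
side 1696 0.027924729996033244 ((0.4893074631690979, 0.052814558148384094), (0.09829484671354294, 0.26671338081359863), 6.582538604736328)
hook 374 [ 0.5012 -0.0524  0.0789] ((0.5014662146568298, -0.049684926867485046), (0.0616593062877655, 0.03639140725135803), 8.520217895507812)
rests 370 [0.4912 0.037  0.0401]
[[ 0.5236  0.0639]
 [ 0.451   0.0552]
 [ 0.5327 -0.0113]
 [ 0.4602 -0.0195]] [0.4919 0.0221]
[[ 0.5278  0.0598]
 [ 0.4526  0.0497]
 [ 0.5371 -0.0204]
 [ 0.4618 -0.027 ]] [0.4948 0.0155]
0.07551569217719206 0.07303124641278651 6.961241617533423 6.650951233983706
0.07896299872046743 0.07568460981670977 6.730459250021808 6.30347645645415
```

```bash
cat >> h.py <<'E'
def tool():
    s=robot.sense(); return np.array(s["tcp_pos"]),R.from_quat(s["tcp_rot"]).as_matrix(),s
def plan(target,yaw_deg):
    """linear shift in current tool axes to target TCP; turn to make tool z along (cos yaw, sin yaw) mod 180"""
    p,M,s=tool(); l=M.T@(np.array(target)-p)
    want=np.array([np.cos(np.radians(yaw_deg)),np.sin(np.radians(yaw_deg)),0]); w=M.T@want
    a=np.degrees(np.arctan2(-w[1],w[2])); b=(a+90)%180-90
    return l,a,b
E
python3 - <<'E'
from h import *
np.set_printoptions(precision=4,suppress=True)
p,M,s=tool(); print(M)
print(plan((0.66,-0.01,0.2),5.5))
T=dict(np.load("/tmp/top0.npz")); W=cloud(T)
print(W[210:255,440:515,2].max(), W[228,478], W[200:300,300:440].reshape(-1,3)[np.nanargmax(W[200:300,300:440,2])])
print(np.nanmax(W[:300,330:640,2]))
b=W[255:295,285:350].reshape(-1,3);k=b[b[:,2]>0.085]; print(k.mean(0),k.min(0),k.max(0))
C=T["image"][255:295,285:350].reshape(-1,3).max(1); k=b[(C<60)&(b[:,2]>.06)]; print(len(k),k.min(0),k.max(0),k.mean(0))
E
```

```text
[[-0.0006  0.9356  0.353 ]
 [ 0.0013  0.353  -0.9356]
 [-1.     -0.0001 -0.0014]]
(array([ 0.0311,  0.614 , -0.3821]), np.float64(-74.82613185680898), np.float64(-74.82613185680898))
nan [ 0.5711 -0.1818  0.1368] [0.4837 0.1377 0.1693]
0.16929585060112695
[0.4745 0.1733 0.1138] [0.4604 0.1118 0.085 ] [0.4929 0.2352 0.1693]
206 [0.4604 0.1122 0.0904] [0.4861 0.235  0.1627] [0.4726 0.1985 0.106 ]
```

```bash
cat >> h.py <<'E'
def rows(target,yaw,N,flip=0):
    p,M,s=tool(); l,a,b=plan(target,yaw); a=b+flip
    st=a/N; out=[]
    for k in range(N):
        t=np.radians(k*st); Rx=np.array([[1,0,0],[0,np.cos(t),-np.sin(t)],[0,np.sin(t),np.cos(t)]])
        out.append(list(np.round(Rx.T@(l/N),4)))
    print(out, round(st,2)); return out
E
python3 - <<'E'
from h import *
rows((0.58,0.03,0.23),6.0,18)
E
```

```text
[[np.float64(0.0001), np.float64(0.0307), np.float64(-0.0249)], [np.float64(0.0001), np.float64(0.0325), np.float64(-0.0226)], [np.float64(0.0001), np.float64(0.034), np.float64(-0.0201)], [np.float64(0.0001), np.float64(0.0354), np.float64(-0.0176)], [np.float64(0.0001), np.float64(0.0366), np.float64(-0.015)], [np.float64(0.0001), np.float64(0.0376), np.float64(-0.0123)], [np.float64(0.0001), np.float64(0.0384), np.float64(-0.0095)], [np.float64(0.0001), np.float64(0.039), np.float64(-0.0067)], [np.float64(0.0001), np.float64(0.0394), np.float64(-0.0038)], [np.float64(0.0001), np.float64(0.0395), np.float64(-0.0009)], [np.float64(0.0001), np.float64(0.0395), np.float64(0.002)], [np.float64(0.0001), np.float64(0.0392), np.float64(0.0049)], [np.float64(0.0001), np.float64(0.0388), np.float64(0.0077)], [np.float64(0.0001), np.float64(0.0381), np.float64(0.0105)], [np.float64(0.0001), np.float64(0.0373), np.float64(0.0133)], [np.float64(0.0001), np.float64(0.0362), np.float64(0.016)], [np.float64(0.0001), np.float64(0.0349), np.float64(0.0185)], [np.float64(0.0001), np.float64(0.0335), np.float64(0.021)]] -4.18
```

```bash
python3 -m creep '{"linear":[[0,0.031,-0.025],[0,0.032,-0.023],[0,0.034,-0.02],[0,0.035,-0.018],[0,0.037,-0.015],[0,0.038,-0.012],[0,0.038,-0.01],[0,0.039,-0.007],[0,0.039,-0.004],[0,0.04,-0.001],[0,0.04,0.002],[0,0.039,0.005],[0,0.039,0.008],[0,0.038,0.01],[0,0.037,0.013],[0,0.036,0.016],[0,0.035,0.018],[0,0.034,0.021],[0,0,0]],"turn":[-4.2,-4.2,-4.2,-4.2,-4.2,-4.2,-4.2,-4.2,-4.2,-4.2,-4.2,-4.2,-4.2,-4.2,-4.2,-4.2,-4.2,-4,0]}' -1 20
python3 - <<'E'
from h import *
d=cam("wrist"); save(d,"w1.png"); np.savez("/tmp/w1.npz",**{k:v for k,v in d.items() if v is not None})
np.set_printoptions(precision=4,suppress=True)
print(tool()[:2])
E
```

```text
time_s: 2.52
tcp_pos: [0.5778, 0.0365, 0.2312]
tcp_rot: [-0.038, 0.706, 0.041, 0.707]
contact_force: [0.1, -0.3, 0.4]
opening: 0.0853
(array([0.5769, 0.0336, 0.2309]), array([[-0.0005, -0.108 ,  0.9942],
       [ 0.0006,  0.9942,  0.108 ],
       [-1.    ,  0.0007, -0.0004]]))
```

View pics/w1.png

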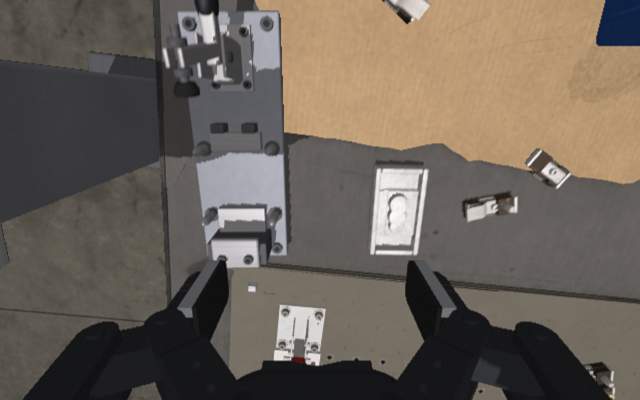

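The wrist view shows the casting at about (398,210) and the nest between the pins at (204,149), (271,148), (211,214) and (275,214). The clamp foot is at (186,88).

```bash
python3 - <<'E'
from h import *
d=dict(np.load("/tmp/w1.npz"))
c=d["image"][120:280,190:300]; cv2.imwrite("pics/w1z.png",cv2.cvtColor(cv2.resize(c,(550,600*1),interpolation=cv2.INTER_CUBIC) if 0 else cv2.resize(c,None,fx=3.75,fy=3.75,interpolation=cv2.INTER_CUBIC),cv2.COLOR_RGB2BGR))
c=d["image"][150:270,355:445]; cv2.imwrite("pics/w1c.png",cv2.cvtColor(cv2.resize(c,None,fx=5,fy=5,interpolation=cv2.INTER_CUBIC),cv2.COLOR_RGB2BGR))
W=cloud(d); 
b=W[150:265,355:440].reshape(-1,3); 
for lo,hi in((.018,.034),(.022,.032)):
    m=(b[:,2]>lo)&(b[:,2]<hi); print(m.sum(), cv2.minAreaRect(b[m][:,:2].astype(np.float32)))
g=cv2.cvtColor(d["image"],cv2.COLOR_RGB2GRAY); roi=np.zeros_like(g); roi[155:262,362:436]=1
m=((g>150)&(roi>0)).astype(np.uint8); cs,_=cv2.findContours(m,0,1); k=max(cs,key=cv2.contourArea).reshape(-1,2)
P=np.array([onplane(d,u,v,0.026)[:2] for u,v in k],np.float32); print(cv2.minAreaRect(P),cv2.minAreaRect(k))
E
```

```text
2223 ((0.6803555488586426, -0.0014796443283557892), (0.060178544372320175, 0.11064489930868149), 5.510348320007324)
1939 ((0.6803572773933411, -0.0014977268874645233), (0.060178544372320175, 0.11060857027769089), 5.510348320007324)
((0.6797100901603699, -0.0023446306586265564), (0.059537969529628754, 0.1097172275185585), 5.3218231201171875) ((398.50347900390625, 211.45864868164062), (51.23906326293945, 89.35694122314453), 4.763641834259033)
```

View pics/w1z.png

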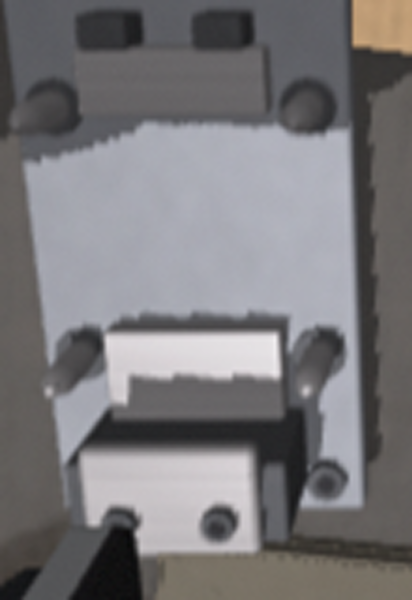

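View pics/w1c.png

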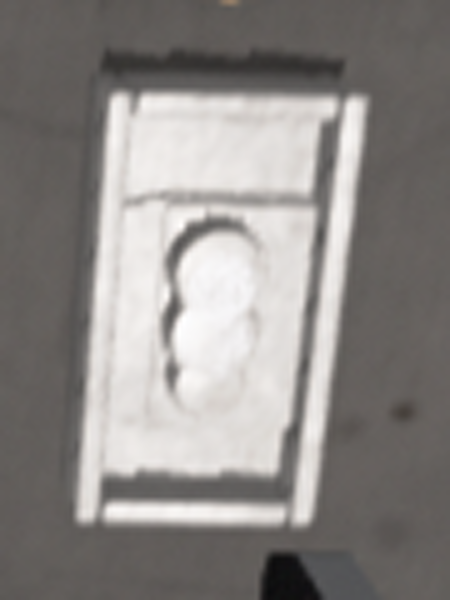

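```bash
python3 - <<'E'
from h import *
np.set_printoptions(precision=4,suppress=True)
d=dict(np.load("/tmp/w1.npz"))
q=lambda u,v,z: onplane(d,190+u/3.75-0.0,120+v/3.75,z)[:2]
pt=np.array([q(310,113,.060),q(18,124,.060),q(307,390,.058),q(50,388,.060)])
print(pt,pt.mean(0))
v=(pt[0]+pt[1]-pt[2]-pt[3])/2; w=(pt[0]+pt[2]-pt[1]-pt[3])/2
print(np.linalg.norm(v),np.linalg.norm(w),np.degrees(np.arctan2(-v[0],v[1])),np.degrees(np.arctan2(w[1],w[0])))
yaw=np.radians(6.5); fy=np.array([-np.sin(yaw),np.cos(yaw)]); fx=np.array([np.cos(yaw),np.sin(yaw)])
for n,a,b,z,off in [("lip",(82,448),(255,448),.079,-49),("heel",(107,332),(280,332),.04,-28),("toe in",(78,113),(268,115),.04,None)]:
    A=q(*a,z);B=q(*b,z); m=(A+B)/2; print(n,A,B,np.linalg.norm(A-B),np.degrees(np.arctan2(*(B-A)[::-1])), m, (m-fy*off/1000) if off else "")
# stops/clouds
W=cloud(d)[115:285,185:295].reshape(-1,3)
n0=np.array([.4925,.0185])
L=np.c_[(W[:,:2]-n0)@fx,(W[:,:2]-n0)@fy,W[:,2]]
for nm,lo,hi in [("hook",.074,.084),("rest",.037,.043),("plate",.025,.031),]:
    m=(L[:,2]>lo)&(L[:,2]<hi); P=W[m]; r=cv2.minAreaRect(P[:,:2].astype(np.float32)); print(nm,m.sum(),r, np.percentile(L[m],[1,99],axis=0).ravel())
for i,(sx,sy) in enumerate([(1,1),(-1,1),(1,-1),(-1,-1)]):
    m=(L[:,2]>.05)&(L[:,2]<.066)&(abs(L[:,0]-sx*.0375)<.012)&(abs(L[:,1]-sy*.039)<.012); print("pin",m.sum(),np.median(L[m],0))
m=(L[:,2]>.037)&(L[:,2]<.043)&(L[:,1]>.02)&(L[:,1]<.06); print("toe",np.percentile(L[m],[2,98],axis=0))
m=(L[:,2]>.037)&(L[:,2]<.043)&(L[:,1]<-.02); print("heel",np.percentile(L[m],[2,98],axis=0))
E
```

```text
[[ 0.5303  0.0622]
 [ 0.4522  0.0504]
 [ 0.5347 -0.0192]
 [ 0.4606 -0.026 ]] [0.4944 0.0168]
0.07914800953366331 0.07664742971409151 4.6777644312370406 6.977027476259038
lip [ 0.476  -0.0345] [ 0.5237 -0.0292] 0.0480564688800106 6.39203320441816 [ 0.4999 -0.0319] [0.4943 0.0168]
heel [ 0.471  -0.0147] [ 0.5233 -0.0088] 0.05262248779641447 6.404141659271245 [ 0.4972 -0.0117] [0.494  0.0161]
toe in [0.4618 0.0513] [0.5159 0.0568] 0.05436681394322967 5.821400229830516 [0.4889 0.0541] 
hook 1291 ((0.5005022883415222, -0.04734151065349579), (0.04997329041361809, 0.03389890491962433), 5.727456569671631) [-0.0235 -0.0827  0.0745  0.025  -0.0501  0.0834]
rest 2201 ((0.49558261036872864, 0.010662660002708435), (0.08207358419895172, 0.14792703092098236), 5.557482719421387) [-0.0335 -0.0589  0.0374  0.0369  0.0611  0.0425]
plate 7445 ((0.4940020442008972, 0.006434917449951172), (0.1002940908074379, 0.16822214424610138), 6.5462822914123535) [-0.0486 -0.088   0.0256  0.0495  0.0718  0.0306]
pin 63 [0.0384 0.0389 0.0555]
pin 69 [-0.0356  0.0383  0.0553]
pin 59 [ 0.0384 -0.0383  0.055 ]
pin 60 [-0.0357 -0.0386  0.0545]
toe [[-0.0328  0.0371  0.0378]
 [ 0.0268  0.0551  0.0412]]
heel [[-0.0288 -0.0588  0.0376]
 [ 0.0321 -0.0295  0.0422]]
```

```bash
python3 - <<'E'
from h import *
np.set_printoptions(precision=4,suppress=True)
print(plan((0.6787,0.0121,0.003),5.4))
E
```

```text
(array([ 0.2279, -0.0325,  0.099 ]), np.float64(0.799402861157403), np.float64(0.7994028611574038))
```

```bash
python3 -m creep '{"linear":[[0.01,-0.005,0.015],[0.02,-0.006,0.018],[0.028,-0.006,0.02],[0.03,-0.005,0.018],[0.03,-0.005,0.015],[0.03,-0.0035,0.009],[0.03,-0.002,0.004],[0.02,0,0],[0,0,0],[0,0,0]],"turn":[0.8,0,0,0,0,0,0,0,0,0]}' -1 20
python3 - <<'E'
from h import *
np.set_printoptions(precision=4,suppress=True)
print(plan((0.6787,0.0121,0.003),5.4), tool()[0])
d=cam("wrist"); save(d,"w2.png")
E
```

```text
time_s: 3.82
tcp_pos: [0.6792, 0.009, 0.0343]
tcp_rot: [-0.032, 0.706, 0.032, 0.707]
contact_force: [-0.5, 0.1, 0.6]
opening: 0.0857
(array([ 0.0313,  0.0031, -0.0002]), np.float64(-0.1522466146069469), np.float64(-0.15224661460695188)) [0.6792 0.009  0.0343]
```

View pics/w2.png

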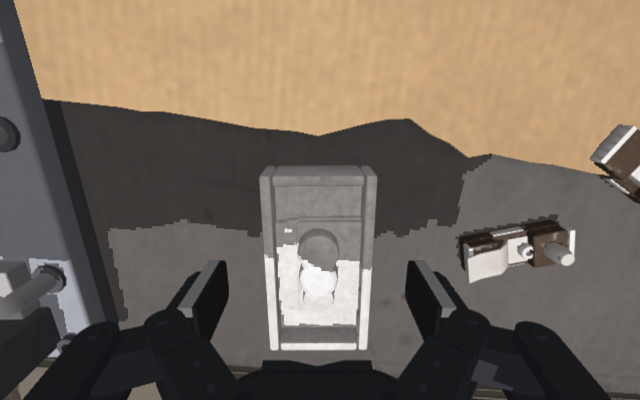

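The casting sits centred between the open pads at u≈319, with no obstacle under the fingers. I'll lower and grip.

```bash
python3 -m creep '{"linear":[[0.012,0.002,0],[0.012,0.001,0],[0.007,0,0],[0,0,0]],"turn":[0,0,0,0]}' -1 20 && python3 -m creep '{"linear":[[0,0,0],[0,0,0],[0,0,0],[0,0,0],[0,0,0],[0,0,0],[0,0,0],[0,0,0]],"turn":[0,0,0,0,0,0,0,0]}' 1 25
```

```text
time_s: 4.38
tcp_pos: [0.6775, 0.012, 0.0013]
tcp_rot: [-0.033, 0.707, 0.032, 0.706]
contact_force: [0.2, -0.6, 0.5]
opening: 0.0852
time_s: 5.38
tcp_pos: [0.6789, 0.0121, 0.0029]
tcp_rot: [-0.032, 0.706, 0.033, 0.707]
contact_force: [0.8, 1.0, 5.1]
opening: 0.0594
```

```bash
python3 -m creep '{"linear":[[-0.005,0,0],[-0.01,0,0],[-0.015,0,0],[-0.02,0,0],[-0.02,0,0],[-0.02,0,0],[-0.01,0,0],[0,0,0],[0,0,0]],"turn":[0,0,0,0,0,0,0,0,0]}' 1 20
python3 - <<'E'
from h import *
d=cam("side"); c=d["image"][190:350,260:440]; cv2.imwrite("pics/s3.png",cv2.cvtColor(cv2.resize(c,None,fx=3.5,fy=3.5,interpolation=cv2.INTER_CUBIC),cv2.COLOR_RGB2BGR)); 
d=cam("wrist"); save(d,"w3.png")
E
```

```text
time_s: 6.5
tcp_pos: [0.6775, 0.0119, 0.1015]
tcp_rot: [-0.033, 0.707, 0.032, 0.706]
contact_force: [-0.9, -1.0, -3.1]
opening: 0.0593
```

View pics/s3.png

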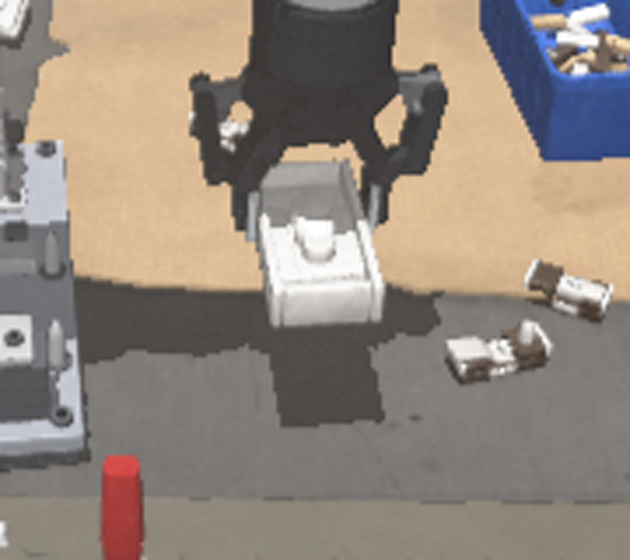

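View pics/w3.png

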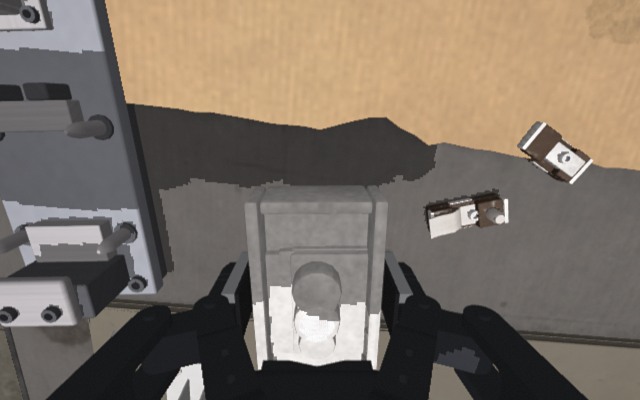

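```bash
cat >> h.py <<'E'
def casting_tilt(d,box,zlo,zhi,nest=(0,0),yaw=6.3):
    """line fit z over y' (along fixture y) for the highest rim points in bins"""
    W=cloud(d)[box[1]:box[3],box[0]:box[2]].reshape(-1,3); W=W[(W[:,2]>zlo)&(W[:,2]<zhi)]
    y=np.radians(yaw); fy=np.array([-np.sin(y),np.cos(y)]); fx=np.array([np.cos(y),np.sin(y)])
    return np.c_[(W[:,:2]-np.array(nest))@fx,(W[:,:2]-np.array(nest))@fy,W[:,2]]
E
python3 - <<'E'
from h import *
np.set_printoptions(precision=4,suppress=True)
d=cam("wrist"); p=tool()[0]; print(p)
L=casting_tilt(d,(235,175,400,370),.06,.2,p[:2],5.4)
for s in (-1,1):
    m=(abs(L[:,0]-s*.027)<.0025); Q=L[m]
    out=[]
    for y in np.arange(-.07,.05,.01):
        k=Q[abs(Q[:,1]-y)<.005]
        if len(k)>5: out.append((y,np.percentile(k[:,2],70)-p[2],len(k)))
    out=np.array(out); print(out); print(np.degrees(np.arctan(np.polyfit(out[:,0],out[:,1],1)[0])))
d=cam("side")
L=casting_tilt(d,(320,225,380,290),.06,.16,p[:2],5.4)
for s in (-1,1):
    m=(abs(L[:,0]-s*.027)<.003); Q=L[m]
    out=[]
    for y in np.arange(-.07,.05,.01):
        k=Q[abs(Q[:,1]-y)<.005]
        if len(k)>3: out.append((y,np.percentile(k[:,2],70)-p[2],len(k)))
    print(np.array(out))
E
```

```text
[0.6776 0.012  0.1014]
[[ -0.05     0.0221   8.    ]
 [ -0.04     0.0226 143.    ]
 [ -0.03     0.0226 205.    ]
 [ -0.02     0.0226 219.    ]
 [ -0.01     0.0225 245.    ]
 [  0.       0.0225 268.    ]
 [  0.01     0.0225 312.    ]
 [  0.02     0.0224 361.    ]
 [  0.03     0.0226 353.    ]
 [  0.04     0.0219 376.    ]]
-0.07971251217195327
[[ -0.05     0.0223  16.    ]
 [ -0.04     0.0223 133.    ]
 [ -0.03     0.0224 160.    ]
 [ -0.02     0.0225 170.    ]
 [ -0.01     0.0283 333.    ]
 [  0.       0.0327 450.    ]
 [  0.01     0.03   383.    ]
 [  0.02     0.0225 225.    ]
 [  0.03     0.0225 234.    ]
 [  0.04     0.022  287.    ]]
0.9130072548648043
[[-0.07    0.0186 36.    ]
 [-0.06    0.0229 17.    ]
 [-0.05    0.0227 22.    ]
 [-0.04    0.0226 20.    ]
 [-0.03    0.0239 13.    ]
 [-0.02    0.022  19.    ]
 [-0.01    0.0384 20.    ]
 [ 0.      0.0245  6.    ]]
[[-0.07    0.0193 37.    ]
 [-0.06    0.0227 13.    ]
 [-0.05    0.0228 16.    ]
 [-0.04    0.0228 15.    ]
 [-0.03    0.0229 14.    ]
 [-0.02    0.0228 14.    ]
 [-0.01    0.0242 20.    ]
 [ 0.      0.0234 14.    ]
 [ 0.01    0.0237 15.    ]
 [ 0.02    0.0223 15.    ]
 [ 0.03    0.0234 10.    ]
 [ 0.04    0.0229  7.    ]]
```

```bash
python3 - <<'E'
from h import *
np.set_printoptions(precision=3,suppress=True)
T=dict(np.load("/tmp/top0.npz")); W=cloud(T)[205:260,430:520].reshape(-1,3)
for lo,hi in((.015,.03),(.03,.05),(.05,.08),(.08,.2)):
    m=(W[:,2]>lo)&(W[:,2]<hi); 
    if m.any(): print(lo,m.sum(),np.percentile(W[m],[2,98],axis=0).ravel())
d=dict(np.load("/tmp/w1.npz")); W=cloud(d)[295:370,262:335].reshape(-1,3)
for lo,hi in((.015,.03),(.03,.05),(.05,.08),(.08,.2)):
    m=(W[:,2]>lo)&(W[:,2]<hi); 
    if m.any(): print(lo,m.sum(),np.percentile(W[m],[2,98],axis=0).ravel())
print(plan((0.507,-0.0998,0.10),6.3))
E
```

```text
0.015 714 [ 0.521 -0.309  0.015  0.632 -0.12   0.028]
0.03 63 [ 0.565 -0.257  0.03   0.591 -0.171  0.049]
0.05 143 [ 0.569 -0.264  0.051  0.589 -0.175  0.073]
0.08 129 [ 0.569 -0.192  0.083  0.587 -0.178  0.138]
0.015 979 [ 0.55  -0.248  0.015  0.611 -0.155  0.024]
0.03 151 [ 0.567 -0.213  0.031  0.593 -0.172  0.05 ]
0.05 254 [ 0.57  -0.204  0.05   0.59  -0.172  0.079]
0.08 23 [ 0.574 -0.183  0.08   0.588 -0.18   0.084]
(array([ 0.002, -0.096, -0.18 ]), np.float64(-1.0192802632690279), np.float64(-1.0192802632690245))
```

```bash
python3 -m creep '{"linear":[[0,0,-0.015],[0,0,-0.03],[0,0,-0.035],[0,0,-0.035],[0,-0.008,-0.03],[0,-0.016,-0.02],[0,-0.02,-0.012],[0,-0.022,-0.003],[0,-0.02,0],[0,-0.01,0],[0,0,0],[0,0,0]],"turn":[-1,0,0,0,0,0,0,0,0,0,0,0]}' 1 20
python3 - <<'E'
from h import *
np.set_printoptions(precision=4,suppress=True)
print(plan((0.507,-0.0998,0.10),6.3),tool()[0])
d=cam("side"); c=d["image"][190:350,200:380]; cv2.imwrite("pics/s4.png",cv2.cvtColor(cv2.resize(c,None,fx=3.5,fy=3.5,interpolation=cv2.INTER_CUBIC),cv2.COLOR_RGB2BGR)); 
d=cam("wrist"); save(d,"w4.png")
E
```

```text
time_s: 8.2
tcp_pos: [0.5099, -0.1014, 0.1023]
tcp_rot: [-0.039, 0.706, 0.04, 0.706]
contact_force: [0.2, -0.1, -3.0]
opening: 0.0594
(array([ 0.0023,  0.0019, -0.0027]), np.float64(0.06189662684564535), np.float64(0.06189662684565178)) [ 0.5099 -0.1014  0.1023]
```

View pics/s4.png

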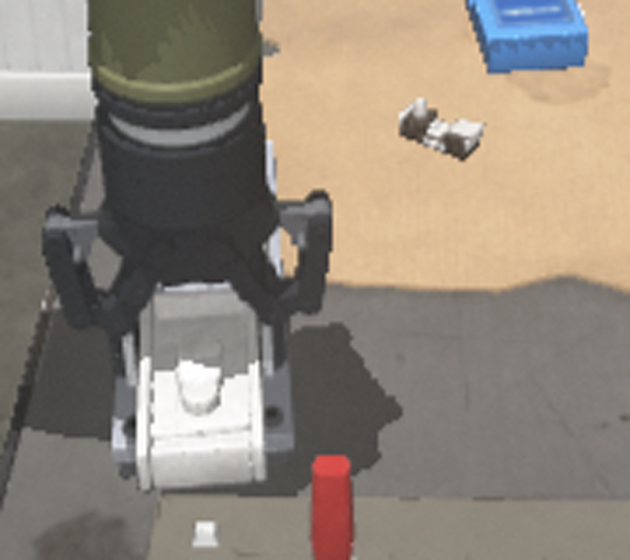

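View pics/w4.png

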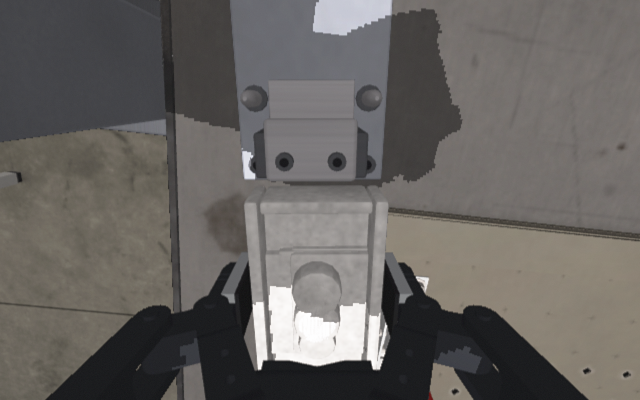

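```bash
python3 - <<'E'
from h import *
np.set_printoptions(precision=4,suppress=True)
d=cam("wrist"); nest=np.array([.494,.0175])
L=casting_tilt(d,(235,60,400,370),.0,.2,nest,6.3)
p=tool()[0]; y=np.radians(6.3); print("tcp local",(p[:2]-nest)@[np.cos(y),np.sin(y)],(p[:2]-nest)@[-np.sin(y),np.cos(y)])
for lo,hi,c in ((.074,.084,(-.09,-.04)),(.118,.13,(-.12,-.06)),(.037,.043,(-.06,0))):
    m=(L[:,2]>lo)&(L[:,2]<hi)&(L[:,1]>c[0])&(L[:,1]<c[1]); print(lo,m.sum(),np.percentile(L[m],[1,99],axis=0).ravel(), np.median(L[m][:,2]))
for sx in(1,-1):
    m=(L[:,2]>.05)&(L[:,2]<.066)&(abs(L[:,0]-sx*.0375)<.012)&(abs(L[:,1]+.039)<.012); print("pin",m.sum(),np.median(L[m],0))
E
```

```text
tcp local 0.002592398376458533 -0.12019323775192413
0.074 5719 [-0.0253 -0.0827  0.0761  0.0231 -0.0496  0.0837] 0.07845133600897872
0.118 6366 [-0.0315 -0.1196  0.1183  0.0362 -0.079   0.1289] 0.12464742960557124
0.037 3378 [-0.0281 -0.0512  0.0379  0.0255 -0.0284  0.0412] 0.03947270280699795
pin 209 [ 0.0353 -0.039   0.0556]
pin 206 [-0.0374 -0.0397  0.0558]
```

```bash
python3 -m creep '{"linear":[[0,0.004,-0.002],[0.008,0.001,-0.001],[0.008,0,0],[0.003,0,0],[0.002,0,0],[0,0,0]],"turn":[0,0,0,0,0,0]}' 1 20
python3 -m creep '{"linear":[[0.0015,0,0],[0.0015,0,0],[0.001,0,0],[0,0,0]],"turn":[0,0,0,0]}' 1 20
```

```text
time_s: 9.1
tcp_pos: [0.506, -0.0983, 0.0814]
tcp_rot: [-0.039, 0.706, 0.039, 0.706]
contact_force: [-0.5, -0.3, -2.0]
opening: 0.0596
time_s: 9.6
tcp_pos: [0.5063, -0.0998, 0.0778]
tcp_rot: [-0.039, 0.706, 0.037, 0.706]
contact_force: [-1.4, -3.6, 4.6]
opening: 0.0594
```

```bash
python3 -m creep '{"linear":[[0.0015,0,0],[0.0015,0,0],[0.0015,0,0],[0.0015,0,0],[0,0,0]],"turn":[0,0,0,0,0]}' 1 20
cat > tilt.py <<'E'
from h import *
np.set_printoptions(precision=4,suppress=True)
d=cam("wrist"); p=tool()[0]; print(p, tool()[2]["contact_force"])
L=casting_tilt(d,(235,120,400,370),p[2]-.03,p[2]+.06,p[:2],6.3)
for s in (-1,1):
    Q=L[(abs(L[:,0]-s*.027)<.0025)]; out=[]
    for y in np.arange(-.04,.04,.01):
        k=Q[abs(Q[:,1]-y)<.005]
        if len(k)>5: out.append((y,np.median(k[k[:,2]>np.median(k[:,2])-.004][:,2])-p[2],len(k)))
    out=np.array(out); f=np.polyfit(out[:,0],out[:,1],1); print(out[:,1],np.degrees(np.arctan(f[0])),f[1])
E
python3 tilt.py
```

```text
time_s: 10.22
tcp_pos: [0.5065, -0.101, 0.0718]
tcp_rot: [-0.039, 0.706, 0.036, 0.706]
contact_force: [-0.8, -6.4, 4.5]
opening: 0.0594
[ 0.5066 -0.1009  0.0718] [-1.1722 -5.7007  4.7623]
[0.0136 0.016  0.0186 0.0211 0.0234 0.0261 0.0285 0.031 ] 14.008951330848666 0.023532988344249772
[0.0137 0.0162 0.0186 0.0222 0.0285 0.0268 0.0285 0.0311] 14.341880632085555 0.024481040169046574
```

```bash
python3 -m creep '{"linear":[[-0.006,0,0],[-0.015,0,0],[-0.02,0,0],[-0.01,0,0],[0,0,0],[0,0,0]],"turn":[0,0,0,0,0,0]}' 1 20
python3 tilt.py
python3 - <<'E'
from h import *
np.set_printoptions(precision=4,suppress=True)
d=cam("top"); c=d["image"][140:320,280:520]; cv2.imwrite("pics/t5.png",cv2.cvtColor(cv2.resize(c,None,fx=3.3,fy=3.3,interpolation=cv2.INTER_CUBIC),cv2.COLOR_RGB2BGR)); np.savez("/tmp/t5.npz",**{k:v for k,v in d.items() if v is not None})
d=cam("side"); c=d["image"][150:310,200:380]; cv2.imwrite("pics/s5.png",cv2.cvtColor(cv2.resize(c,None,fx=3.5,fy=3.5,interpolation=cv2.INTER_CUBIC),cv2.COLOR_RGB2BGR))
# clamp from start clouds
nest=np.array([.4931,.017]); 
for f in("/tmp/w1.npz","/tmp/top0.npz","/tmp/side0.npz"):
    dd=dict(np.load(f)); W=cloud(dd).reshape(-1,3); y=np.radians(6.4)
    L=np.c_[(W[:,:2]-nest)@[np.cos(y),np.sin(y)],(W[:,:2]-nest)@[-np.sin(y),np.cos(y)],W[:,2]]
    m=(abs(L[:,0])<.05)&(L[:,1]>.06)&(L[:,1]<.26)&(L[:,2]>.05)&(L[:,2]<.2); Q=L[m]
    for yy in np.arange(.08,.25,.01):
        k=Q[abs(Q[:,1]-yy)<.005]; 
        if len(k)>2: print(f[5:8],round(yy,3),len(k),np.percentile(k[:,2],[2,98]),np.percentile(k[:,0],[2,98]))
E
```

```text
time_s: 11.02
tcp_pos: [0.5058, -0.0981, 0.1219]
tcp_rot: [-0.039, 0.706, 0.039, 0.706]
contact_force: [-0.8, -0.2, -3.8]
opening: 0.0595
[ 0.5057 -0.0981  0.1218] [ 0.6656 -0.3486 -4.0171]
[0.014  0.0162 0.0187 0.0211 0.0237 0.0262 0.0286 0.0311] 13.830642995248601 0.023679235908742095
[0.0138 0.0162 0.0188 0.022  0.0249 0.0268 0.0285 0.031 ] 13.969899950067386 0.02400201837292025
w1. 0.09 124 [0.1534 0.1621] [-0.0073  0.0071]
w1. 0.1 323 [0.1521 0.1618] [-0.0063  0.0073]
w1. 0.11 897 [0.055 0.168] [-0.0111  0.0115]
w1. 0.12 1220 [0.0592 0.1689] [-0.01    0.0125]
w1. 0.13 632 [0.0544 0.1646] [-0.0048  0.0135]
w1. 0.14 467 [0.0552 0.096 ] [-0.0115  0.0115]
w1. 0.15 284 [0.0837 0.0979] [-0.0062  0.0055]
w1. 0.16 276 [0.0911 0.101 ] [-0.0081  0.0082]
top 0.1 36 [0.1511 0.1612] [-0.0084  0.0062]
top 0.11 34 [0.0606 0.1664] [-0.0113  0.0095]
top 0.12 54 [0.0604 0.1689] [-0.0124  0.011 ]
top 0.13 62 [0.0656 0.165 ] [-0.0149  0.0136]
top 0.14 56 [0.0589 0.1625] [-0.0125  0.0107]
top 0.15 29 [0.0607 0.0972] [-0.0081  0.007 ]
top 0.16 32 [0.0916 0.1004] [-0.0085  0.0069]
top 0.17 41 [0.0908 0.1037] [-0.0097  0.0083]
top 0.18 36 [0.0956 0.1045] [-0.0088  0.007 ]
top 0.19 38 [0.0942 0.1068] [-0.0093  0.008 ]
top 0.2 38 [0.0979 0.1093] [-0.0102  0.0072]
top 0.21 41 [0.1018 0.1124] [-0.0097  0.0082]
top 0.22 17 [0.0999 0.1125] [-0.0084  0.0062]
sid 0.09 34 [0.148  0.1614] [-0.007   0.0077]
sid 0.1 37 [0.0512 0.1628] [-0.0087  0.0087]
sid 0.11 117 [0.0518 0.167 ] [-0.0115  0.0119]
sid 0.12 138 [0.062  0.1658] [-0.0118  0.0147]
sid 0.13 56 [0.062  0.1647] [-0.0112  0.0121]
sid 0.14 27 [0.0629 0.1295] [-0.01    0.0112]
sid 0.15 9 [0.087 0.099] [-0.0024  0.0068]
sid 0.16 12 [0.0884 0.0996] [-0.0023  0.009 ]
sid 0.17 6 [0.0942 0.1002] [0.0069 0.0091]
sid 0.18 5 [0.0945 0.1029] [0.0049 0.0089]
sid 0.19 7 [0.0985 0.1064] [0.005  0.0073]
sid 0.2 11 [0.0978 0.1091] [0.0052 0.0096]
sid 0.21 4 [0.1012 0.1086] [0.0032 0.0096]
```

View pics/t5.png

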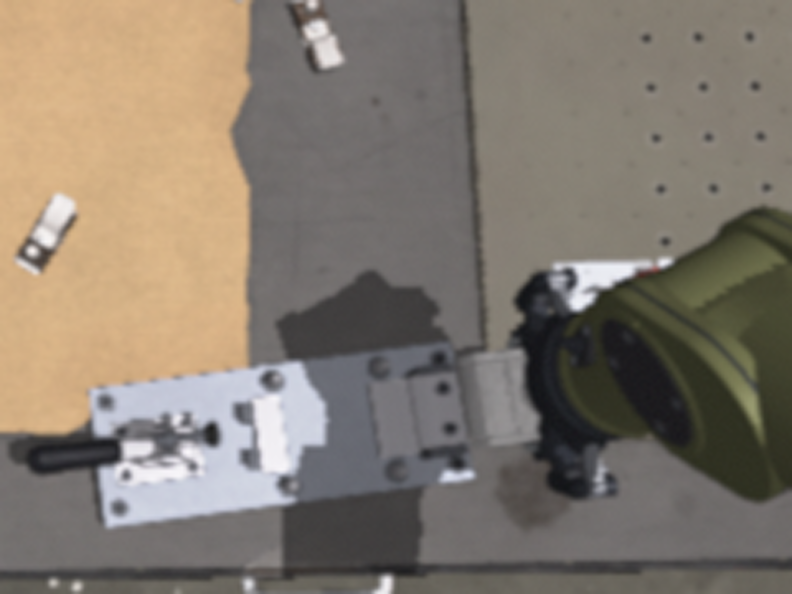

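View pics/s5.png

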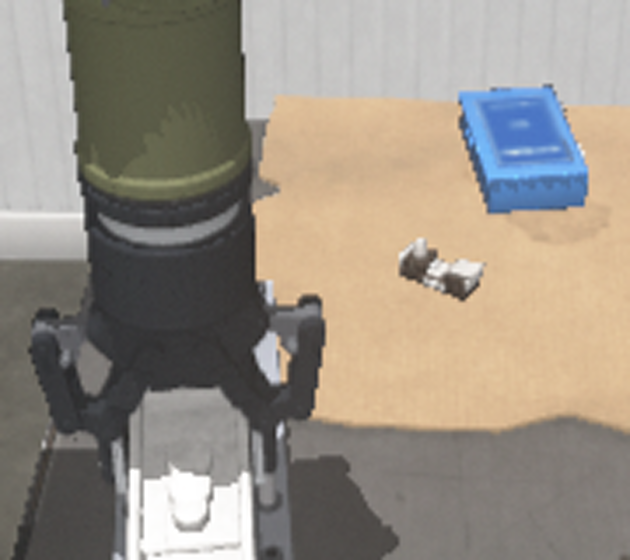

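The top view shows the casting's +y end just past the hook, and no camera housing that could foul the clamp. The casting now holds at about 14°. I'll measure the end edge to get the exact corner positions.

```bash
python3 - <<'E'
from h import *
np.set_printoptions(precision=4,suppress=True)
d=cam("wrist"); save(d,"w5.png"); p=tool()[0]
L=casting_tilt(d,(235,120,400,370),p[2]-.03,p[2]+.06,p[:2],6.3)
r=L[:,2]-p[2]-(.0238+np.tan(np.radians(13.9))*L[:,1]); m=(abs(r)<.002)&(abs(L[:,0])<.034)
Q=L[m]; print(m.sum(),np.percentile(Q[:,0],[.5,99.5]),np.percentile(Q[:,1],[.2,1,99,99.8]))
e=Q[(Q[:,1]>.02)&(abs(Q[:,0])<.022)]; print(np.histogram(e[:,1],bins=np.arange(.02,.05,.002)))
top=np.percentile(Q[:,1],99.5)
th=np.radians(13.9); u=np.array([np.cos(th),np.sin(th)]); n=np.array([-np.sin(th),np.cos(th)])
C=np.array([top,.0238+np.tan(th)*top]); B=C-.110*u-.026*n; print("C",C,"B rel TCP",B,"topB",B+.026*n, "E(+y bottom)",B+.11*u)
E
```

```text
8272 [-0.0304  0.0304] [-0.0531 -0.0504  0.0385  0.0389]
(array([  0,   0,   0,   0,   0,   0, 239, 488, 585, 220,   0,   0,   0,
         0]), array([0.02 , 0.022, 0.024, 0.026, 0.028, 0.03 , 0.032, 0.034, 0.036,
       0.038, 0.04 , 0.042, 0.044, 0.046, 0.048]))
C [0.0387 0.0334] B rel TCP [-0.0619 -0.0183] topB [-0.0681  0.0069] E(+y bottom) [0.0449 0.0081]
```

View pics/w5.png

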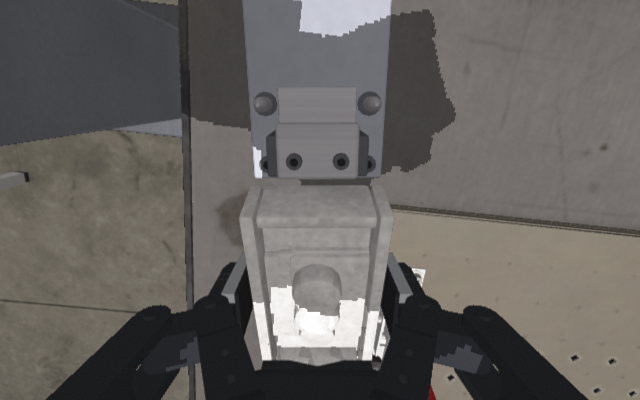

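```bash
python3 - <<'E'
from h import *
np.set_printoptions(precision=4,suppress=True)
print(plan((0.4904,0.0408,0.115),6.4),tool()[0])
E
```

```text
(array([ 0.0068,  0.1397, -0.0001]), np.float64(-0.12062398730235663), np.float64(-0.12062398730235202)) [ 0.5058 -0.098   0.1218]
```

```bash
python3 -m creep '{"linear":[[0,0.01,0],[0,0.02,0],[0,0.025,0],[0,0.025,0],[0,0.025,0],[0,0.02,0],[0,0.01,0],[0,0.004,0],[0,0,0],[0,0,0]],"turn":[0,0,0,0,0,0,0,0,0,0]}' 1 20
cat > rel.py <<'E'
# re-measure fixture in wrist view, relative to TCP, fixture axes
from h import *
np.set_printoptions(precision=4,suppress=True)
import sys
d=cam("wrist"); save(d,sys.argv[1]); p,M,s=tool(); nest=np.array([.4931,.0169]); yw=6.4; y=np.radians(yw)
print("tcp local",(p[:2]-nest)@[np.cos(y),np.sin(y)],(p[:2]-nest)@[-np.sin(y),np.cos(y)],p[2],"F",s["contact_force"],"yaw",np.degrees(np.arctan2(M[1,2],M[0,2])))
W=cloud(d).reshape(-1,3); L=np.c_[(W[:,:2]-nest)@[np.cos(y),np.sin(y)],(W[:,:2]-nest)@[-np.sin(y),np.cos(y)],W[:,2]]
for sy in(1,-1):
  for sx in(1,-1):
    m=(L[:,2]>.05)&(L[:,2]<.063)&(abs(L[:,0]-sx*.0375)<.012)&(abs(L[:,1]-sy*.039)<.012)
    if m.sum()>10: print("pin",sx,sy,m.sum(),np.median(L[m],0))
m=(L[:,2]>.037)&(L[:,2]<.043)&(L[:,1]>.03)&(L[:,1]<.06)&(abs(L[:,0])<.035)
if m.sum()>10: print("toe",m.sum(),np.percentile(L[m],[2,98],axis=0).ravel())
m=(L[:,2]>.073)&(L[:,2]<.083)&(L[:,1]<-.04)&(L[:,1]>-.1)&(abs(L[:,0])<.035)
if m.sum()>10: print("hook",m.sum(),np.percentile(L[m],[1,99],axis=0).ravel())
E
python3 rel.py w6.png; python3 tilt.py
```

```text
time_s: 12.48
tcp_pos: [0.491, 0.039, 0.1222]
tcp_rot: [-0.038, 0.706, 0.038, 0.706]
contact_force: [-0.1, -0.4, -3.4]
opening: 0.0594
tcp local 0.00041691193833303216 0.022253021809703198 0.1222211632467327 F [ 0.3118 -0.4324 -2.4238] yaw 6.186216634496011
pin 1 1 20 [0.037  0.0433 0.052 ]
pin -1 1 14 [-0.0378  0.0431  0.0527]
toe 1532 [-0.0265  0.0412  0.038   0.0256  0.0569  0.0409]
[0.4911 0.0392 0.1222] [ 0.3103 -0.2104 -3.2881]
[0.0138 0.016  0.0186 0.021  0.0234 0.0259 0.0284 0.0309] 13.77271852864436 0.02346217890770791
[0.0138 0.0161 0.0187 0.0224 0.0269 0.027  0.0286 0.0309] 14.136561883010984 0.02430635793864366
```

View pics/w6.png

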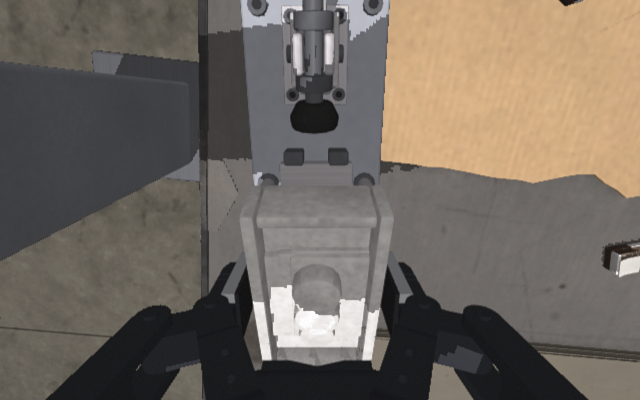

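```bash
python3 -m creep '{"linear":[[0.005,0.0015,-0.0007],[0.01,0,0],[0.012,0,0],[0.01,0,0],[0.005,0,0],[0,0,0],[0,0,0]],"turn":[-0.2,0,0,0,0,0,0]}' 1 20
python3 rel.py w7.png
cat > side.py <<'E'
from h import *
import sys
d=cam("side"); c=d["image"][180:320,210:330]; cv2.imwrite("pics/"+sys.argv[1],cv2.cvtColor(cv2.resize(c,None,fx=4.2,fy=4.2,interpolation=cv2.INTER_CUBIC),cv2.COLOR_RGB2BGR))
E
python3 side.py s7.png
```

```text
time_s: 13.45
tcp_pos: [0.4903, 0.0415, 0.0805]
tcp_rot: [-0.04, 0.706, 0.04, 0.706]
contact_force: [0.2, -0.8, -3.2]
opening: 0.0599
tcp local 4.940847476947836e-05 0.024781385943374125 0.08055496757483255 F [-0.184   0.2903 -3.1139] yaw 6.472565004584007
pin 1 -1 27 [ 0.0399 -0.0372  0.0556]
pin -1 -1 26 [-0.0404 -0.0374  0.0556]
toe 230 [-0.0265  0.0551  0.0372  0.0256  0.0574  0.0407]
```

View pics/s7.png

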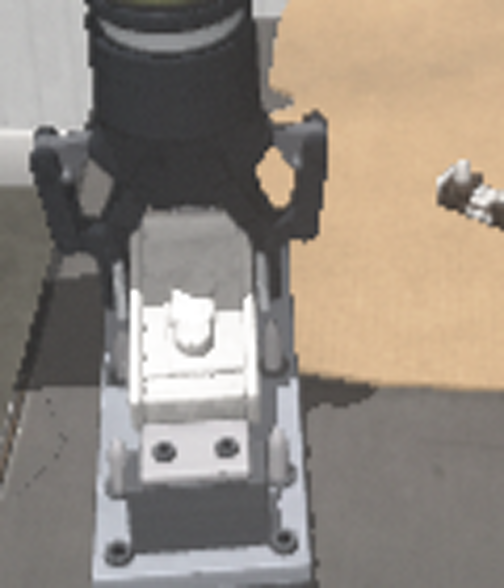

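View pics/w7.png

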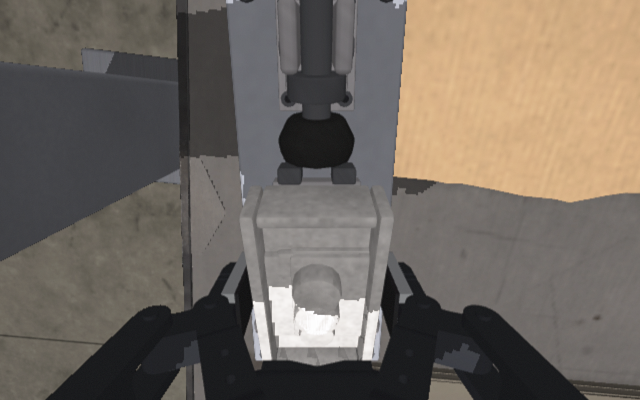

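```bash
python3 -m creep '{"linear":[[0.006,0,0],[0.007,0,0],[0.0035,0,0],[0.001,-0.002,0],[0.001,-0.003,0],[0.0005,-0.003,0],[0,0,0]],"turn":[0,0,0,0,0,0,0]}' 1 20
python3 rel.py w8.png; python3 side.py s8.png
```

```text
time_s: 14.42
tcp_pos: [0.4911, 0.0329, 0.0613]
tcp_rot: [-0.04, 0.706, 0.039, 0.706]
contact_force: [-1.1, -0.3, -4.6]
opening: 0.0593
tcp local -0.00014039287510178504 0.016493990834459325 0.06137755824127065 F [ 0.5252  0.4446 -3.4258] yaw 6.444686374521659
pin 1 1 61 [0.0389 0.0419 0.055 ]
pin -1 1 40 [-0.0405  0.0413  0.0547]
pin 1 -1 184 [ 0.0371 -0.0365  0.0555]
pin -1 -1 173 [-0.0379 -0.0365  0.0555]
toe 862 [-0.0265  0.0518  0.0377  0.0252  0.0572  0.0407]
```

View pics/s8.png

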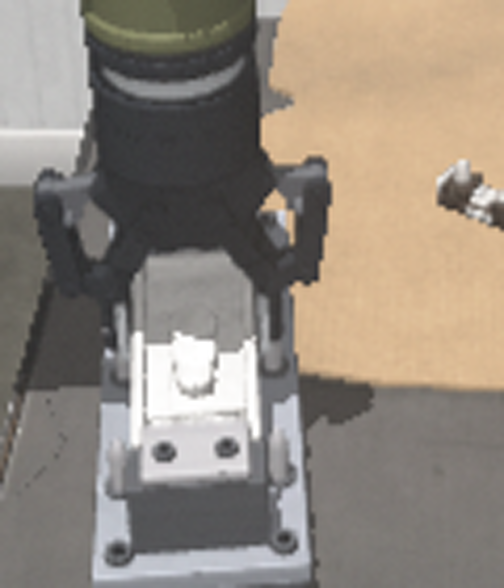

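```bash
python3 -m creep '{"linear":[[0.001,-0.002,0],[0.001,-0.001,0],[0.001,-0.0005,0],[0.0005,0,0],[0,0,0]],"turn":[0,0,0,0,0]}' 1 20; python3 rel.py w9.png|head -1; python3 tilt.py
```

```text
time_s: 15.15
tcp_pos: [0.4914, 0.03, 0.0578]
tcp_rot: [-0.04, 0.706, 0.04, 0.706]
contact_force: [0.2, -0.3, -2.7]
opening: 0.0596
tcp local -0.00025533236916483107 0.013160729550884633 0.0577924091785778 F [ 0.323  -0.4933 -3.1248] yaw 6.470488037121046
[0.4914 0.03   0.0578] [-1.0532 -0.0554 -3.2036]
[0.0139 0.0162 0.0187 0.021  0.0234 0.026  0.0284 0.0307] 13.568192298541906 0.023509066384307435
[0.0137 0.0161 0.0186 0.0223 0.0268 0.0269 0.0286 0.0309] 14.150809014025969 0.024246433300603127
```

```bash
python3 -m creep '{"linear":[[0.0007,0,0],[0.0007,0,0],[0,0,0]],"turn":[0,0,0]}' 1 20;  python3 -m creep '{"linear":[[0.0007,0,0],[0.0007,0,0],[0,0,0]],"turn":[0,0,0]}' 1 20; python3 tilt.py
```

```text
time_s: 15.62
tcp_pos: [0.4914, 0.0305, 0.0567]
tcp_rot: [-0.04, 0.706, 0.04, 0.706]
contact_force: [-1.1, 1.9, 4.0]
opening: 0.0593
time_s: 16.0
tcp_pos: [0.4915, 0.0312, 0.0551]
tcp_rot: [-0.04, 0.706, 0.041, 0.706]
contact_force: [-2.6, 4.8, 5.7]
opening: 0.0593
[0.4915 0.0311 0.0551] [-2.534   5.1097  5.1579]
[0.0154 0.0173 0.0195 0.0215 0.0235 0.0257 0.0275 0.0296] 11.513721457929817 0.023518417615095523
[0.0154 0.0174 0.0194 0.0223 0.0262 0.0265 0.0278 0.0298] 11.983254721552475 0.024162888028871853
```

Contact came at about z = 0.057, and the casting is now pivoting (tilt 11.7°). I'll keep lowering gently.

```bash
python3 -m creep '{"linear":[[0.001,0,0],[0.001,0,0],[0.001,0,0],[0.001,-0.0003,0],[0.001,0,0],[0,0,0]],"turn":[0,0,0,0,0,0]}' 1 20; python3 tilt.py; python3 rel.py w10.png | head -1
```

```text
time_s: 16.8
tcp_pos: [0.4922, 0.03, 0.05]
tcp_rot: [-0.04, 0.706, 0.04, 0.706]
contact_force: [0.5, 4.5, 2.6]
opening: 0.0594
[0.4921 0.0298 0.05  ] [-0.0308  3.3336  2.8986]
[0.0186 0.0199 0.0211 0.0223 0.0236 0.025  0.0262 0.0273] 7.139731277278893 0.023621052775881234
[0.0186 0.02   0.0212 0.0229 0.0248 0.0257 0.0263 0.0275] 7.397814674076072 0.024004610880692882
tcp local 0.0003965187707692484 0.012763165002349943 0.05000321102021246 F [0.9417 3.7384 2.9646] yaw 6.476760800552221
```

View pics/w10.png

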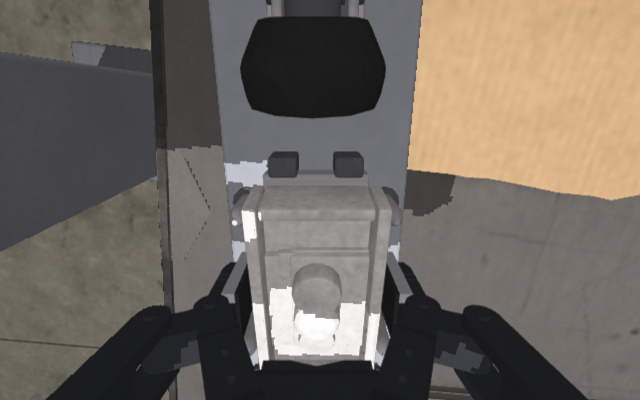

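```bash
python3 -m creep '{"linear":[[0.001,0,0],[0.001,0,0],[0.001,0,0],[0.001,0,0],[0.001,0,0],[0,0,0]],"turn":[0,0,0,0,0,0]}' 1 20; python3 tilt.py; python3 rel.py w11.png | head -1; python3 side.py s11.png
```

```text
time_s: 17.65
tcp_pos: [0.4913, 0.0296, 0.0448]
tcp_rot: [-0.04, 0.706, 0.04, 0.706]
contact_force: [-0.0, 4.1, 2.9]
opening: 0.0595
[0.4913 0.0295 0.0449] [0.4462 3.6557 2.9626]
[0.0218 0.0223 0.0227 0.0233 0.0237 0.0242 0.0247 0.0253] 2.788566034912666 0.023740009452423556
[0.0217 0.0223 0.0228 0.0236 0.0246 0.0247 0.0247 0.0252] 2.950294664664811 0.023939543288307358
tcp local -0.00040639630131292947 0.012616864534254672 0.04487943834831849 F [0.1963 3.2981 2.2702] yaw 6.460242764115542
```

View pics/w11.png

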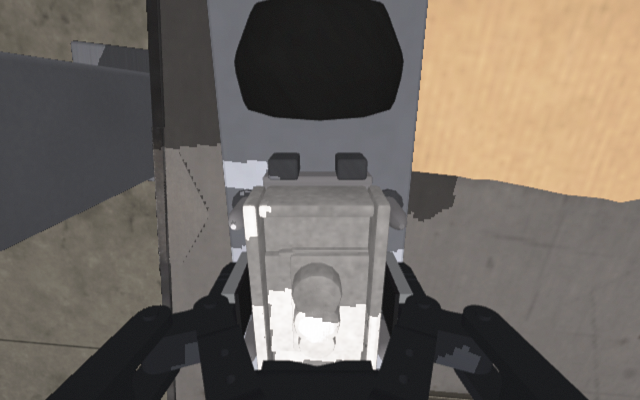

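View pics/s11.png

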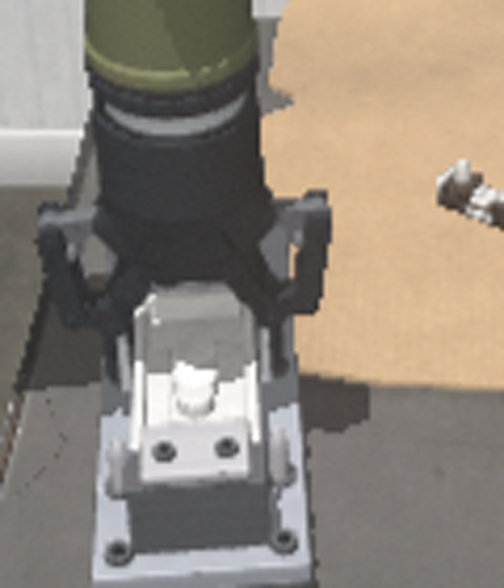

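```bash
python3 -m creep '{"linear":[[0.0008,0,0],[0.0008,0,0],[0.0008,0,0],[0.0007,0,0],[0,0,0]],"turn":[0,0,0,0,0]}' 1 20; python3 tilt.py
```

```text
time_s: 18.42
tcp_pos: [0.4912, 0.0295, 0.0418]
tcp_rot: [-0.04, 0.706, 0.04, 0.706]
contact_force: [-1.0, 3.3, 2.8]
opening: 0.0597
[0.4912 0.0295 0.0418] [-0.2785  4.2857  2.3823]
[0.0236 0.0237 0.0237 0.0238 0.0238 0.0238 0.0238 0.0239] 0.22402043404963726 0.023777107098756915
[0.0236 0.0236 0.0237 0.0243 0.0249 0.0245 0.024  0.024 ] 0.49228574832993394 0.02411470816325448
```

```bash
python3 -m creep '{"linear":[[0.0005,0,0],[0.0005,0,0],[0,0,0]],"turn":[0,0,0]}' 1 20; python3 tilt.py; python3 rel.py w12.png|head -1
```

```text
time_s: 18.85
tcp_pos: [0.4913, 0.0295, 0.0415]
tcp_rot: [-0.04, 0.706, 0.04, 0.706]
contact_force: [-1.3, 3.7, 10.1]
opening: 0.0594
[0.4913 0.0295 0.0415] [-1.6671  3.753  10.4196]
[0.0238 0.0238 0.0238 0.0238 0.0237 0.0238 0.0237 0.0237] -0.06302644683110623 0.023757182391443622
[0.0239 0.0239 0.0239 0.0245 0.0252 0.0245 0.024  0.0239] 0.19490661775244378 0.02423544570244017
tcp local -0.00040755233613151394 0.01270924898136721 0.041449525861472256 F [-1.6156  4.7878 10.5931] yaw 6.463702368750971
```

View pics/w12.png

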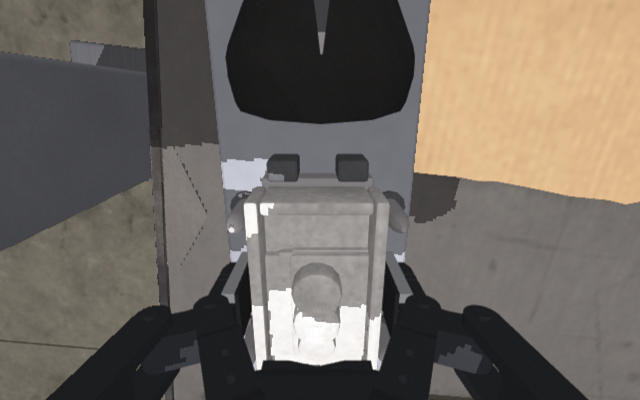

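Seated: the tilt is 0°, and the vertical force rose to 10 N at z = 0.0415. I'll relieve it slightly, open, rise and look.

```bash
python3 -m creep '{"linear":[[-0.0005,0,0],[0,0,0]],"turn":[0,0]}' 1 20;python3 -m creep '{"linear":[[0,0,0],[0,0,0],[0,0,0],[0,0,0],[0,0,0]],"turn":[0,0,0,0,0]}' -1 20;  python3 -m creep '{"linear":[[-0.005,0,0],[-0.01,0,0],[-0.02,0,0],[-0.03,-0.01,0],[-0.04,-0.02,0],[-0.03,-0.02,0],[0,0,0],[0,0,0]],"turn":[0,0,0,0,0,0,0,0]}' -1 20; python3 rel.py w13.png;python3 side.py s13.png
```

```text
time_s: 19.2
tcp_pos: [0.4913, 0.0295, 0.0415]
tcp_rot: [-0.04, 0.706, 0.04, 0.706]
contact_force: [-1.6, 3.9, 5.8]
opening: 0.0595
time_s: 19.82
tcp_pos: [0.4914, 0.0296, 0.0413]
tcp_rot: [-0.04, 0.706, 0.04, 0.706]
contact_force: [0.4, 0.5, -0.5]
opening: 0.0851
time_s: 20.82
tcp_pos: [0.4966, -0.0196, 0.1763]
tcp_rot: [-0.04, 0.706, 0.04, 0.706]
contact_force: [-0.5, 0.7, -0.3]
opening: 0.0856
tcp local -0.0007921747178390184 -0.036328279518143575 0.17590863555412345 F [-0.2656  0.8732 -0.7347] yaw 6.535943856629675
pin 1 1 111 [0.0361 0.0392 0.0551]
pin -1 1 112 [-0.0369  0.039   0.056 ]
pin 1 -1 88 [ 0.0363 -0.037   0.0559]
pin -1 -1 86 [-0.0369 -0.0374  0.0557]
toe 268 [-0.0269  0.0415  0.0375  0.0326  0.0573  0.0412]
hook 2105 [-0.0245 -0.082   0.0747  0.0241 -0.0487  0.0828]
```

View pics/w13.png

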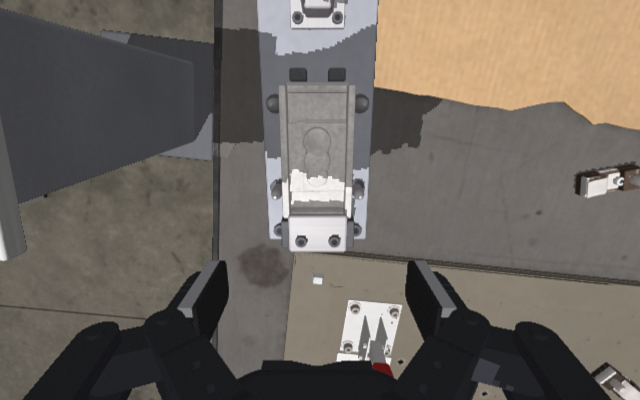

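View pics/s13.png

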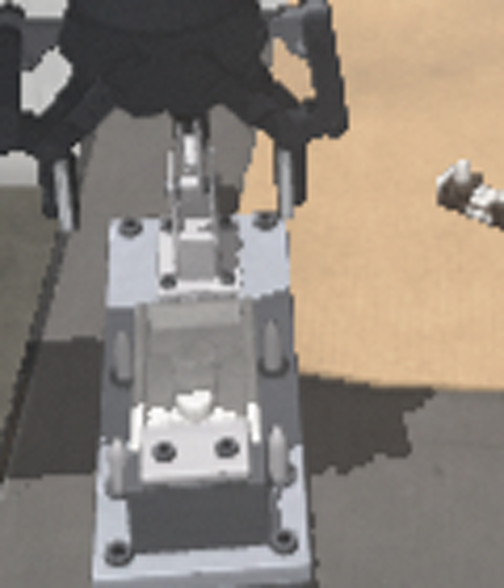

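The casting lies between all four pins with its end under the hook plate; its rim spans rows 85–215 in the wrist view. I'll check that it is level, then plan the handle grasp.

```bash
python3 - <<'E'
from h import *
np.set_printoptions(precision=4,suppress=True)
nest=np.array([.4931,.0169]); y=np.radians(6.45)
for n,box in(("wrist",(255,70,380,240)),("side",(230,245,290,300))):
    d=cam(n); L=casting_tilt(d,box,.03,.09,nest,6.45)
    Q=L[(abs(abs(L[:,0])-.027)<.0025)]
    print(n,[ (round(yy,3),len(k),round(float(np.percentile(k[:,2],60)),4)) for yy in np.arange(-.05,.06,.01) for k in [Q[(abs(Q[:,1]-yy)<.005)]] if len(k)>4])
    m=(L[:,2]>.062)&(L[:,2]<.07)&(abs(L[:,0])<.034); print(np.percentile(L[m],[1,99],axis=0).ravel())
    print(tool()[2]["time_s"])
print(plan((.4707,.2107,.20),6.45),tool()[0])
E
```

```text
wrist [(np.float64(-0.05), 126, 0.0654), (np.float64(-0.04), 139, 0.0654), (np.float64(-0.03), 139, 0.0652), (np.float64(-0.02), 142, 0.0653), (np.float64(-0.01), 147, 0.0655), (np.float64(0.0), 148, 0.0655), (np.float64(0.01), 164, 0.0653), (np.float64(0.02), 159, 0.0654), (np.float64(0.03), 175, 0.0654), (np.float64(0.04), 177, 0.0655), (np.float64(0.05), 163, 0.0654)]
[-0.0307 -0.0639  0.0627  0.029   0.0537  0.0696]
20.975
side [(np.float64(-0.05), 13, 0.0664), (np.float64(-0.04), 16, 0.0665), (np.float64(-0.03), 14, 0.0668), (np.float64(-0.02), 13, 0.0657), (np.float64(-0.01), 15, 0.0664), (np.float64(0.0), 13, 0.0661), (np.float64(0.01), 16, 0.0655), (np.float64(0.02), 16, 0.0658), (np.float64(0.03), 17, 0.0663), (np.float64(0.04), 18, 0.0666), (np.float64(0.05), 11, 0.0664)]
[-0.0298 -0.0846  0.0621  0.0299  0.0517  0.0698]
21.025
(array([-0.0243,  0.2313,  0.0007]), np.float64(0.11814215715329568), np.float64(0.11814215715330079)) [ 0.4964 -0.0191  0.1756]
```

```bash
python3 -m creep '{"linear":[[-0.012,0.01,0],[-0.01,0.02,0],[-0.003,0.03,0],[0,0.035,0],[0,0.035,0],[0,0.035,0],[0,0.03,0],[0,0.022,0],[0,0.01,0],[0,0.004,0],[0,0,0],[0,0,0]],"turn":[0,0,0,0,0,0,0,0,0,0,0,0]}' -1 20
python3 - <<'E'
from h import *
np.set_printoptions(precision=4,suppress=True)
nest=np.array([.4931,.0169]); y=np.radians(6.45)
d=cam("wrist"); save(d,"w14.png"); p=tool()[0]
print("tcp",(p[:2]-nest)@[np.cos(y),np.sin(y)],(p[:2]-nest)@[-np.sin(y),np.cos(y)],p[2])
W=cloud(d).reshape(-1,3); C=d["image"].reshape(-1,3).max(1)
L=np.c_[(W[:,:2]-nest)@[np.cos(y),np.sin(y)],(W[:,:2]-nest)@[-np.sin(y),np.cos(y)],W[:,2]]
m=(abs(L[:,0])<.03)&(L[:,1]>.12)&(L[:,2]>.07)&(L[:,2]<.14)
Q=L[m]
for yy in np.arange(.13,.25,.01):
    k=Q[abs(Q[:,1]-yy)<.005]
    if len(k)>3: print(round(yy,3),len(k),np.percentile(k[:,0],[1,99]),np.percentile(k[:,2],[5,97]))
E
```

```text
time_s: 22.52
tcp_pos: [0.4712, 0.2085, 0.2013]
tcp_rot: [-0.04, 0.706, 0.039, 0.706]
contact_force: [0.1, 0.2, 0.5]
opening: 0.0857
tcp -0.00020838913343758426 0.19292835617573278 0.20129677125168907
0.13 513 [-0.015   0.0138] [0.084  0.1375]
0.14 259 [-0.0123  0.0111] [0.0738 0.0958]
0.15 124 [-0.0065  0.0051] [0.0933 0.0971]
0.16 171 [-0.0099  0.0086] [0.0921 0.1008]
0.17 224 [-0.0098  0.0085] [0.0934 0.1024]
0.18 224 [-0.0097  0.0084] [0.0954 0.104 ]
0.19 229 [-0.0095  0.0082] [0.0977 0.1065]
0.2 254 [-0.0101  0.0088] [0.101  0.1092]
0.21 312 [-0.0107  0.0094] [0.1016 0.1103]
0.22 128 [-0.0082  0.0062] [0.0991 0.1084]
```

View pics/w14.png

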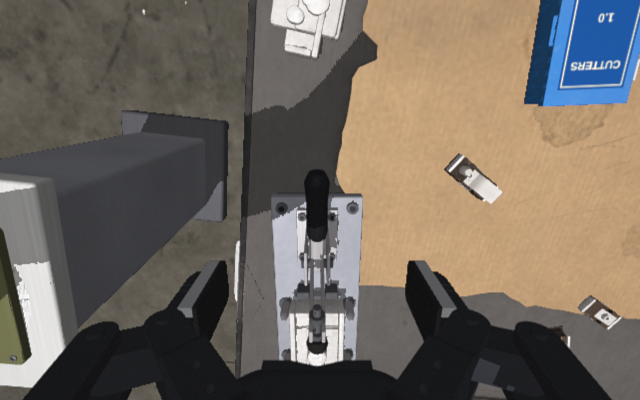

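The handle tip is at (316,175) in line with the tool and centred between the open fingers. I'll lower and grip it.

```bash
python3 -m creep '{"linear":[[0.015,0.001,0],[0.03,0.001,0],[0.035,0,0],[0.025,0,0],[0.012,0,0],[0.004,0,0],[0,0,0]],"turn":[0,0,0,0,0,0,0]}' -1 20
python3 -m creep '{"linear":[[0,0,0],[0,0,0],[0,0,0],[0,0,0],[0,0,0],[0,0,0],[0,0,0],[0,0,0]],"turn":[0,0,0,0,0,0,0,0]}' 1 20
python3 - <<'E'
from h import *
np.set_printoptions(precision=4,suppress=True)
nest=np.array([.4931,.0169]); y=np.radians(6.45); p=tool()[0]
print("tcp",(p[:2]-nest)@[np.cos(y),np.sin(y)],(p[:2]-nest)@[-np.sin(y),np.cos(y)],p[2])
d=cam("side"); c=d["image"][120:280,200:360]; cv2.imwrite("pics/s15.png",cv2.cvtColor(cv2.resize(c,None,fx=3.7,fy=3.7,interpolation=cv2.INTER_CUBIC),cv2.COLOR_RGB2BGR))
save(cam("wrist"),"w15.png")
E
```

```text
time_s: 23.45
tcp_pos: [0.4711, 0.2117, 0.0806]
tcp_rot: [-0.04, 0.706, 0.04, 0.706]
contact_force: [1.2, 0.8, 0.8]
opening: 0.0857
time_s: 24.45
tcp_pos: [0.4709, 0.2117, 0.0804]
tcp_rot: [-0.04, 0.706, 0.04, 0.706]
contact_force: [-1.0, 0.1, 1.3]
opening: 0.0184
tcp -0.00020490759539979126 0.1960222317443058 0.0804124522944655
```

View pics/w15.png

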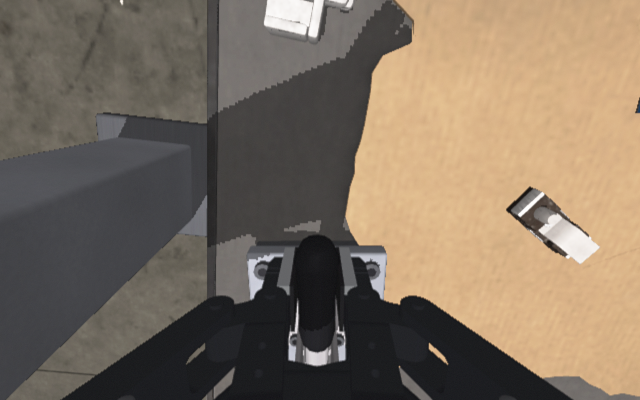

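```bash
python3 -m creep '{"linear":[[-0.0052,-0.0012,0],[-0.0052,-0.0017,0],[-0.005,-0.0021,0],[-0.0049,-0.0024,0],[-0.0046,-0.0028,0],[-0.0045,-0.0031,0],[-0.0042,-0.0035,0],[-0.0039,-0.0037,0],[0,0,0]],"turn":[0,0,0,0,0,0,0,0,0]}' 1 20
python3 - <<'E'
from h import *
np.set_printoptions(precision=4,suppress=True)
nest=np.array([.4931,.0169]); y=np.radians(6.45); p,_,s=tool()
Y=(p[:2]-nest)@[-np.sin(y),np.cos(y)]; print("tcp",Y,p[2],np.arctan2(Y-.125,p[2]+.018-.084), np.hypot(Y-.125,p[2]+.018-.084),s["contact_force"])
d=cam("side"); c=d["image"][120:280,200:360]; cv2.imwrite("pics/s16.png",cv2.cvtColor(cv2.resize(c,None,fx=3.7,fy=3.7,interpolation=cv2.INTER_CUBIC),cv2.COLOR_RGB2BGR))
save(cam("wrist"),"w16.png")
E
```

```text
time_s: 25.68
tcp_pos: [0.4733, 0.1913, 0.1185]
tcp_rot: [-0.04, 0.706, 0.04, 0.706]
contact_force: [-0.6, 2.4, 3.1]
opening: 0.0187
tcp 0.1754972298095035 0.11854752085838524 0.7655036948908746 0.07287806368720452 [-0.5712  2.3803  3.0992]
```

View pics/w16.png

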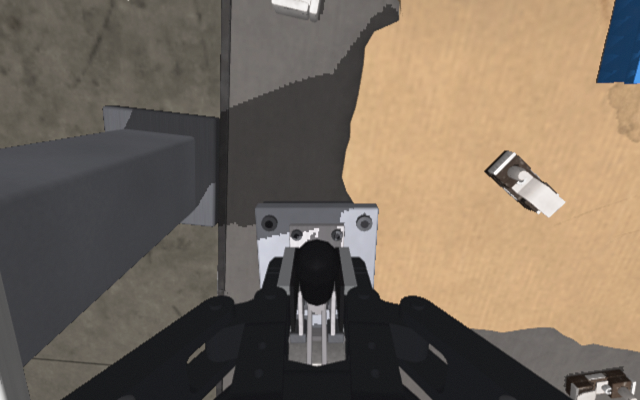

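View pics/s16.png

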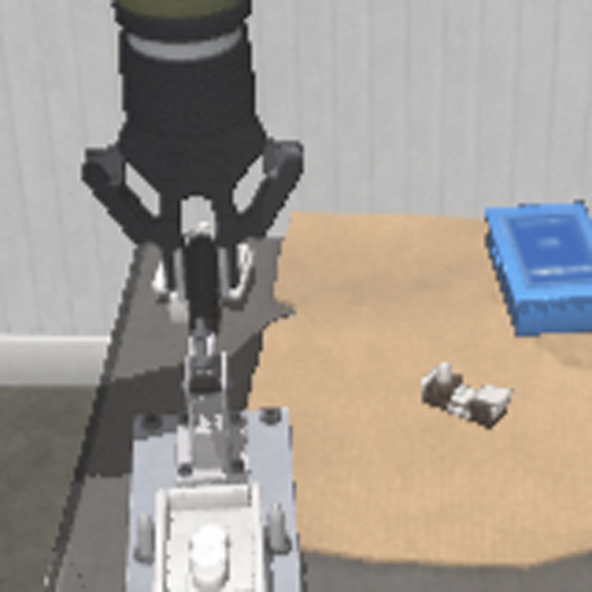

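```bash
python3 -m creep '{"linear":[[-0.0036,-0.0041,0],[-0.0034,-0.0043,0],[-0.003,-0.0046,0],[-0.0026,-0.0047,0],[-0.0022,-0.0049,0],[-0.002,-0.0051,0],[-0.0014,-0.0052,0],[-0.0012,-0.0053,0],[0,0,0]],"turn":[0,0,0,0,0,0,0,0,0]}' 1 20
cat > cl.py <<'E'
from h import *
import sys
np.set_printoptions(precision=4,suppress=True)
nest=np.array([.4931,.0169]); y=np.radians(6.45); p,_,s=tool()
Y=(p[:2]-nest)@[-np.sin(y),np.cos(y)]; print("tcp",Y,p[2],np.arctan2(Y-.125,p[2]+.018-.084), np.hypot(Y-.125,p[2]+.018-.084),s["contact_force"])
d=cam("side"); c=d["image"][140:300,200:360]; cv2.imwrite("pics/"+sys.argv[1],cv2.cvtColor(cv2.resize(c,None,fx=3.7,fy=3.7,interpolation=cv2.INTER_CUBIC),cv2.COLOR_RGB2BGR))
E
python3 cl.py s17.png
```

```text
time_s: 26.9
tcp_pos: [0.4775, 0.1538, 0.1383]
tcp_rot: [-0.04, 0.706, 0.04, 0.706]
contact_force: [-1.0, 4.8, 8.6]
opening: 0.0179
tcp 0.13780623221135269 0.13827888588299828 0.17535821338257185 0.07340461108090263 [-0.9846  4.7942  8.6328]
```

View pics/s17.png

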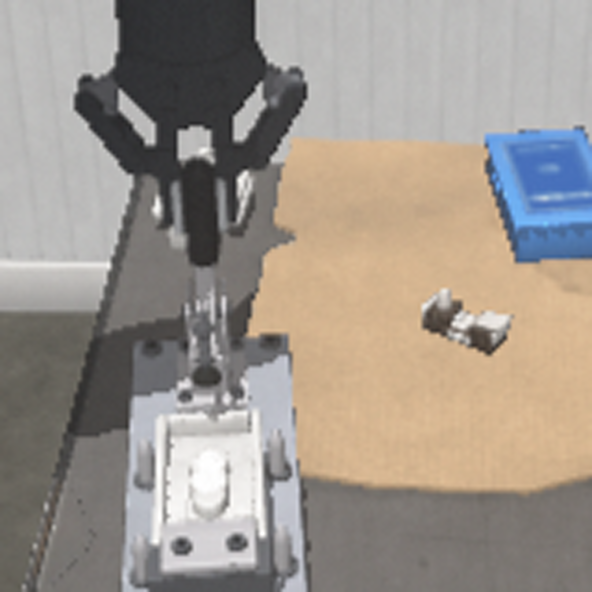

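```bash
python3 -m creep '{"linear":[[-0.0008,-0.0035,0],[-0.0006,-0.003,0],[-0.0004,-0.002,0],[0,0,0]],"turn":[0,0,0,0]}' 1 20
python3 cl.py s18.png
```

```text
time_s: 27.45
tcp_pos: [0.4785, 0.1455, 0.1398]
tcp_rot: [-0.04, 0.706, 0.04, 0.706]
contact_force: [-1.7, 4.6, 5.8]
opening: 0.0175
tcp 0.12940942656684723 0.13982217591172952 0.059659497234882466 0.07395374702468262 [-1.714   4.5913  5.8076]
```

View pics/s18.png

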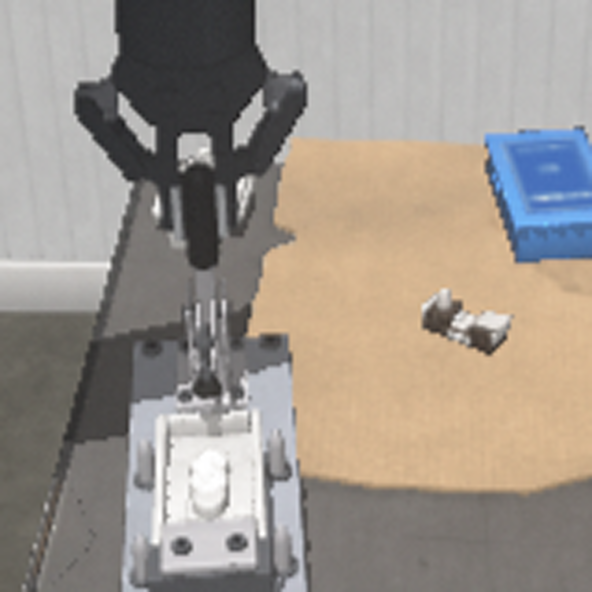

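Still moving freely at about 4.6 N (just hinge friction). I'll continue in small steps until the foot resists.

```bash
python3 -m creep '{"linear":[[-0.0001,-0.0015,0],[-0.0001,-0.0015,0],[0,0,0]],"turn":[0,0,0]}' 1 20; python3 -m creep '{"linear":[[0,-0.0012,0],[0,0,0]],"turn":[0,0]}' 1 20;python3 cl.py s19.png
```

```text
time_s: 27.88
tcp_pos: [0.4788, 0.1427, 0.1401]
tcp_rot: [-0.04, 0.706, 0.041, 0.706]
contact_force: [-2.3, 4.9, 5.7]
opening: 0.0176
time_s: 28.12
tcp_pos: [0.479, 0.1415, 0.1402]
tcp_rot: [-0.04, 0.706, 0.041, 0.706]
contact_force: [-1.6, 3.0, 6.3]
opening: 0.0172
tcp 0.12544022705346422 0.14016114580131128 0.005936017816834738 0.07416245240296433 [-1.6316  2.9771  6.2791]
```

View pics/s19.png

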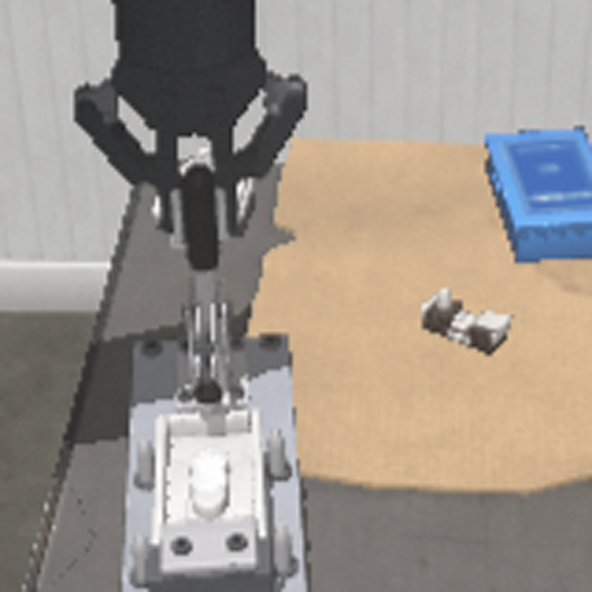

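```bash
for i in 1; do python3 -m creep '{"linear":[[0,-0.001,0],[0,-0.001,0],[0,0,0]],"turn":[0,0,0]}' 1 20; done; python3 -m creep '{"linear":[[0,-0.001,0],[0,0,0]],"turn":[0,0]}' 1 20
```

```text
time_s: 28.55
tcp_pos: [0.4792, 0.1391, 0.1402]
tcp_rot: [-0.04, 0.706, 0.04, 0.706]
contact_force: [-1.1, 4.3, 8.0]
opening: 0.017
time_s: 28.8
tcp_pos: [0.4793, 0.1381, 0.1402]
tcp_rot: [-0.04, 0.706, 0.04, 0.706]
contact_force: [-1.8, 3.7, 8.2]
opening: 0.0165
```

```bash
python3 - <<'E'
from h import *
np.set_printoptions(precision=4,suppress=True)
d=cam("wrist"); save(d,"w20.png"); nest=np.array([.4931,.0169]); y=np.radians(6.45)
d=cam("side"); save(d,"s20.png"); W=cloud(d).reshape(-1,3); C=d["image"].reshape(-1,3).max(1).astype(int)
L=np.c_[(W[:,:2]-nest)@[np.cos(y),np.sin(y)],(W[:,:2]-nest)@[-np.sin(y),np.cos(y)],W[:,2]]
m=(abs(L[:,0])<.009)&(L[:,1]>.03)&(L[:,1]<.2)&(L[:,2]>.06)&(L[:,2]<.2)
Q=L[m];c=C[m]
for zz in np.arange(.065,.19,.008):
    k=abs(Q[:,2]-zz)<.004
    if k.sum()>2: print(round(zz,3),k.sum(),np.percentile(Q[k,1],[5,30,50,95]),np.median(c[k]))
E
```

```text
0.065 60 [0.0459 0.0489 0.0522 0.1358] 142.5
0.081 42 [0.0411 0.0432 0.0461 0.1205] 66.0
0.089 41 [0.0446 0.0481 0.1107 0.125 ] 94.0
0.097 66 [0.0439 0.0537 0.0933 0.1266] 128.0
0.105 45 [0.0393 0.0499 0.0735 0.1236] 136.0
0.113 36 [0.0479 0.0523 0.0561 0.1237] 105.0
0.121 30 [0.0528 0.1207 0.1221 0.1269] 51.0
0.129 26 [0.1201 0.1229 0.1242 0.1272] 50.0
0.137 25 [0.118  0.1233 0.1239 0.1278] 50.0
0.145 33 [0.1219 0.1248 0.1263 0.1304] 50.0
0.153 21 [0.1241 0.127  0.1277 0.1312] 49.0
0.161 27 [0.1091 0.1255 0.1274 0.1301] 48.0
0.169 31 [0.111  0.1257 0.1276 0.1309] 49.0
0.177 43 [0.1143 0.1296 0.1324 0.1379] 51.0
```

View pics/w20.png

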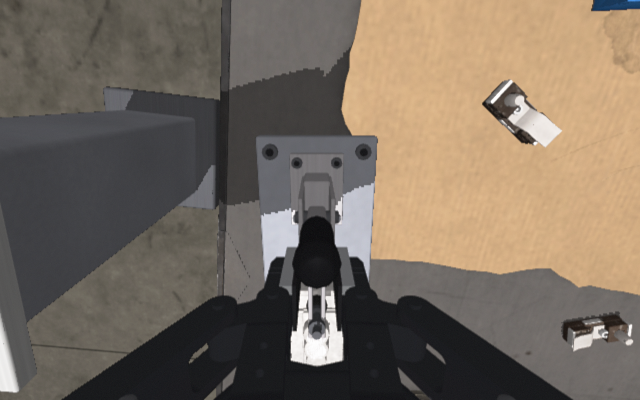

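The side depth puts the handle at about φ≈0.18, and the wrist view (handle at rows 215–285, beyond the pads) shows the pads slid along it. So the foot is not down yet. I'll let go, move behind the handle with fingers open astride it, close, and push it the rest of the way.

```bash
python3 -m creep '{"linear":[[0,0,0],[0,0,0],[0,0,0],[0,0,0],[0,0,0],[0,0,0]],"turn":[0,0,0,0,0,0]}' -1 20; python3 -m creep '{"linear":[[-0.002,0.006,0],[-0.002,0.012,0],[0,0.015,0],[0,0.015,0],[0,0.008,0],[0,0.002,0],[0,0,0]],"turn":[0,0,0,0,0,0,0]}' -1 20
cat > hd.py <<'E'
from h import *
import sys
np.set_printoptions(precision=4,suppress=True)
nest=np.array([.4931,.0169]); y=np.radians(6.45); p,_,s=tool()
Y=(p[:2]-nest)@[-np.sin(y),np.cos(y)]; print("tcp",(p[:2]-nest)@[np.cos(y),np.sin(y)],Y,p[2],s["contact_force"],s["opening"])
def rep(n):
    d=cam(n); save(d,sys.argv[1]+n+".png"); W=cloud(d).reshape(-1,3); C=d["image"].reshape(-1,3).max(1).astype(int)
    L=np.c_[(W[:,:2]-nest)@[np.cos(y),np.sin(y)],(W[:,:2]-nest)@[-np.sin(y),np.cos(y)],W[:,2]]
    m=(abs(L[:,0])<.004)&(L[:,1]>.03)&(L[:,1]<.16)&(L[:,2]>.06)&(L[:,2]<.19); Q=L[m]
    if n=="side":
        k=(Q[:,2]>.12)&(Q[:,2]<.172)&(Q[:,1]>.1); f=np.polyfit(Q[k,2],Q[k,1],1); r=Q[k,1]-np.polyval(f,Q[k,2]); kk=abs(r)<.004; f=np.polyfit(Q[k,2][kk],Q[k,1][kk],1)
        print("handle lean",np.arctan(f[0]),"front y at z=.15",np.polyval(f,.15),kk.sum())
    k=(Q[:,1]>.03)&(Q[:,1]<.065); 
    print(n,"foot zone z hist",np.histogram(Q[k,2],bins=np.arange(.06,.13,.005))[0])
rep("side"); rep("wrist")
E
python3 hd.py a21
```

```text
time_s: 29.65
tcp_pos: [0.4792, 0.1376, 0.1392]
tcp_rot: [-0.04, 0.706, 0.04, 0.706]
contact_force: [-1.2, 0.3, 0.1]
opening: 0.0856
time_s: 30.52
tcp_pos: [0.4726, 0.1949, 0.1432]
tcp_rot: [-0.04, 0.706, 0.04, 0.706]
contact_force: [-0.6, 0.1, -0.8]
opening: 0.0854
tcp -0.00033069573023399544 0.1791730753420918 0.14318631657616962 [-0.5883  0.1378 -0.801 ] 0.08535761118648486
handle lean 0.14014636267586086 front y at z=.15 0.12586837565400202 78
side foot zone z hist [ 5  9  0  2 11 11  6  8  8 10 12  8  0  0]
wrist foot zone z hist [0 0 0 0 0 0 0 0 0 0 0 0 0 0]
```

View pics/a21wrist.png

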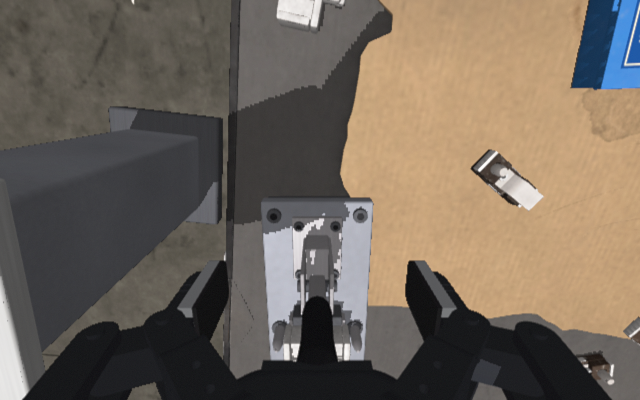

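View pics/a21side.png

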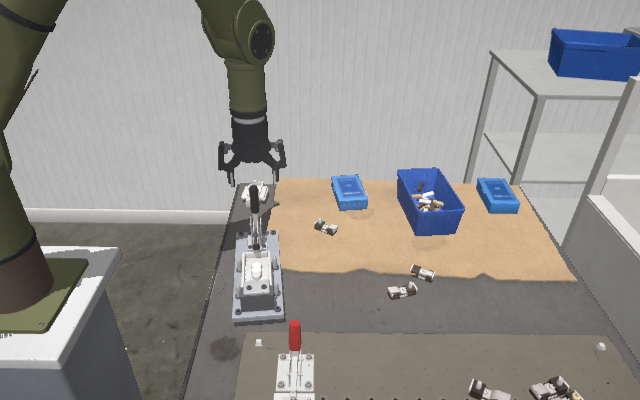

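```bash
python3 -m creep '{"linear":[[0,0,0],[0,0,0],[0,0,0],[0,0,0],[0,0,0],[0,0,0],[0,0,0],[0,0,0]],"turn":[0,0,0,0,0,0,0,0]}' 1 30; python3 -m creep '{"linear":[[0,-0.003,0],[0,-0.004,0],[0,-0.004,0],[0,-0.003,0],[0,0,0]],"turn":[0,0,0,0,0]}' 1 30; python3 -m creep '{"linear":[[0,-0.002,0],[0,-0.002,0],[0,-0.002,0],[0,0,0]],"turn":[0,0,0,0]}' 1 30; python3 hd.py a22
```

```text
time_s: 31.62
tcp_pos: [0.4727, 0.1953, 0.1433]
tcp_rot: [-0.04, 0.706, 0.04, 0.706]
contact_force: [0.7, 1.2, 0.1]
opening: 0.0005
time_s: 32.25
tcp_pos: [0.4743, 0.1809, 0.1433]
tcp_rot: [-0.04, 0.706, 0.04, 0.706]
contact_force: [0.6, -0.4, 0.9]
opening: -0.0002
time_s: 32.75
tcp_pos: [0.4749, 0.1751, 0.1432]
tcp_rot: [-0.04, 0.706, 0.04, 0.706]
contact_force: [0.1, -0.7, -0.3]
opening: -0.0
tcp -0.00027032433043118465 0.15928150760974752 0.1432401346632235 [ 0.113  -0.6516 -0.3344] -4.423920040923823e-05
handle lean 0.11423492038082464 front y at z=.15 0.1252860704818637 77
side foot zone z hist [ 6  8  0  2 12 10  9  7  8  9 11  7  0  0]
wrist foot zone z hist [ 0  0  0  0  0  0  0  2 10 66 15  0  0  0]
```

View pics/a22wrist.png

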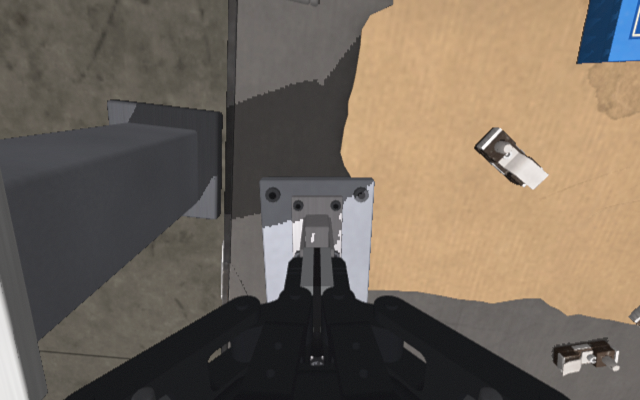

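```bash
python3 -m creep '{"linear":[[0,-0.0015,0],[0,-0.0015,0],[0,-0.0015,0],[0,0,0]],"turn":[0,0,0,0]}' 1 30; python3 -m creep '{"linear":[[0,-0.0015,0],[0,-0.0015,0],[0,0,0]],"turn":[0,0,0]}' 1 30; python3 -m creep '{"linear":[[0,-0.0015,0],[0,-0.0015,0],[0,0,0]],"turn":[0,0,0]}' 1 30; python3 hd.py a23
```

```text
time_s: 33.35
tcp_pos: [0.4757, 0.1712, 0.1435]
tcp_rot: [-0.04, 0.706, 0.04, 0.706]
contact_force: [-0.6, 2.6, 2.4]
opening: 0.0001
time_s: 33.72
tcp_pos: [0.476, 0.1676, 0.1433]
tcp_rot: [-0.04, 0.706, 0.04, 0.706]
contact_force: [0.3, 2.3, 1.4]
opening: -0.0002
time_s: 34.1
tcp_pos: [0.4761, 0.1646, 0.1432]
tcp_rot: [-0.04, 0.706, 0.04, 0.706]
contact_force: [-0.3, 0.7, 0.7]
opening: 0.0003
tcp -0.00032004279704807656 0.14867162372942452 0.14320091156378031 [-0.3168  0.7241  0.6513] 0.00032319575967902127
handle lean 0.004261958644176998 front y at z=.15 0.1175198262673914 74
side foot zone z hist [ 5  3  7  9  6 11  6  2 12  9  2  0  0  0]
wrist foot zone z hist [ 0  0  0  0  0  0  0  0  0 21  1  0  0  0]
```

```bash
python3 -m creep '{"linear":[[0,-0.001,0],[0,-0.001,0],[0,0,0]],"turn":[0,0,0]}' 1 30; python3 -m creep '{"linear":[[0,-0.001,0],[0,0,0]],"turn":[0,0]}' 1 30; python3 hd.py a24
```

```text
time_s: 34.58
tcp_pos: [0.4763, 0.1629, 0.1433]
tcp_rot: [-0.04, 0.706, 0.04, 0.706]
contact_force: [0.5, 0.9, 1.0]
opening: 0.0002
time_s: 34.83
tcp_pos: [0.4763, 0.1625, 0.1433]
tcp_rot: [-0.04, 0.706, 0.04, 0.706]
contact_force: [-0.0, 2.8, 1.4]
opening: 0.0
tcp -0.00029385510326621365 0.14652847529002105 0.14332618558777738 [-0.0173  2.7913  1.3946] 6.261139332775266e-07
handle lean -0.01675457351361786 front y at z=.15 0.11579589807361612 72
side foot zone z hist [ 3  8  9  6  5 11  7  4  8 10  0  0  0  0]
wrist foot zone z hist [0 0 0 0 0 0 0 0 0 0 0 0 0 0]
```

```bash
python3 - <<'E'
import cv2
i=cv2.imread("pics/a24side.png")[170:320,215:305]; cv2.imwrite("pics/a24z.png",cv2.resize(i,None,fx=4,fy=4,interpolation=cv2.INTER_CUBIC))
E
```

```text
(no output)
```

View pics/a24z.png

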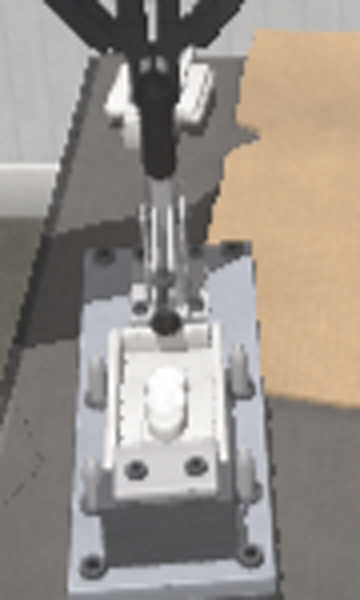

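```bash
python3 -m creep '{"linear":[[0,-0.001,0],[0,-0.0005,0],[0,0,0]],"turn":[0,0,0]}' 1 30; python3 -m creep '{"linear":[[0,-0.001,0],[0,0,0]],"turn":[0,0]}' 1 30; python3 -m creep '{"linear":[[0,-0.001,0],[0,0,0]],"turn":[0,0]}' 1 30; python3 hd.py a25
```

```text
time_s: 35.3
tcp_pos: [0.4764, 0.1624, 0.1434]
tcp_rot: [-0.039, 0.706, 0.041, 0.706]
contact_force: [-1.7, 6.5, 1.8]
opening: -0.0
time_s: 35.55
tcp_pos: [0.4764, 0.1623, 0.1435]
tcp_rot: [-0.039, 0.706, 0.042, 0.706]
contact_force: [-2.0, 7.4, 0.9]
opening: 0.0002
time_s: 35.8
tcp_pos: [0.4764, 0.1622, 0.1435]
tcp_rot: [-0.039, 0.706, 0.043, 0.706]
contact_force: [-2.3, 8.7, 0.2]
opening: 0.0
tcp -0.00023337203928361483 0.14627086257162888 0.14351640001912896 [-2.2623  8.6756  0.1978] 4.5714022445859065e-05
handle lean -0.026074923932127847 front y at z=.15 0.11612019791114028 68
side foot zone z hist [ 5  4 13  4  7 11  6  5  9  7  0  0  0  0]
wrist foot zone z hist [0 0 0 0 0 0 0 0 0 3 0 0 0 0]
```

The tool has stopped moving while the force climbs to 8.7 N, so the foot is down on the wall. I'll back away and check.

```bash
python3 -m creep '{"linear":[[0,0.004,0],[0,0.008,0],[0,0.015,0],[0,0.02,0],[-0.01,0.02,0],[-0.03,0.01,0],[-0.04,0,0],[-0.03,0,0],[0,0,0],[0,0,0]],"turn":[0,0,0,0,0,0,0,0,0,0]}' 1 30; python3 hd.py a26; python3 - <<'E'
from h import *
np.set_printoptions(precision=4,suppress=True)
i=cv2.imread("pics/a26side.png")[170:320,215:305]; cv2.imwrite("pics/a26z.png",cv2.resize(i,None,fx=4,fy=4,interpolation=cv2.INTER_CUBIC))
nest=np.array([.4931,.0169])
d=cam("top"); save(d,"t26.png"); i=cv2.imread("pics/t26.png")[225:310,280:440]; cv2.imwrite("pics/t26z.png",cv2.resize(i,None,fx=4.5,fy=4.5,interpolation=cv2.INTER_CUBIC))
for n,box in(("side",(230,225,290,320)),("top",(330,235,430,300))):
    d=cam(n); L=casting_tilt(d,box,.03,.09,nest,6.45); Q=L[(abs(abs(L[:,0])-.027)<.0025)]
    print(n,[(round(float(yy),3),len(k),round(float(np.percentile(k[:,2],60)),4)) for yy in np.arange(-.05,.06,.02) for k in [Q[(abs(Q[:,1]-yy)<.005)]] if len(k)>4])
print(robot.sense()["time_s"])
E
```

```text
time_s: 37.15
tcp_pos: [0.4677, 0.2349, 0.253]
tcp_rot: [-0.04, 0.706, 0.04, 0.706]
contact_force: [0.1, -0.3, -0.2]
opening: -0.0
tcp -0.0007677336350435053 0.21951607652483665 0.2529576089087618 [ 0.0604 -0.3049 -0.1692] -4.625031691578662e-05
handle lean -0.015018638078772151 front y at z=.15 0.1162745471212428 74
side foot zone z hist [ 2  6  9  8  6  9  8  3 12  7  0  0  0  0]
wrist foot zone z hist [0 0 0 0 0 0 0 0 0 0 0 0 0 0]
side [(-0.05, 10, 0.0669), (-0.03, 13, 0.0661), (-0.01, 11, 0.0657), (0.01, 16, 0.0661), (0.03, 18, 0.0662), (0.05, 12, 0.0663)]
top [(-0.05, 16, 0.0638), (-0.03, 19, 0.0644), (-0.01, 19, 0.0649), (0.01, 18, 0.0641), (0.03, 20, 0.065), (0.05, 19, 0.0648)]
37.4
```

View pics/a26z.png

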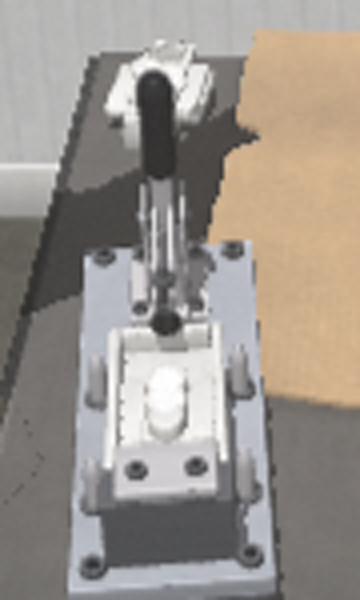

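View pics/t26z.png

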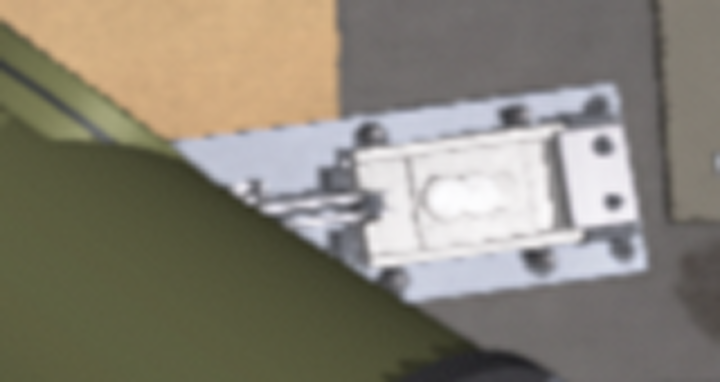

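```bash
python3 -c "
from bench import robot
print(robot.job_done())"
```

```text
the job is handed in; nothing more can be done
None
```

The casting is loaded and clamped, and I handed the job in with the robot clear of everything. The last reading before hand-in was 37.4 s.

**What I did**
- **Pick and tilt:** I gripped the casting across its 60 mm. The tool can't tilt, so I pressed the casting's clamp end lightly on top of the hook plate until it turned about 14° in the fingers.
- **Seating:** I tucked the low end under the hook and pivoted the casting down slowly. Tilt went from 14° to 0°, with no more than about 10 N at seating, and then I let go.
- **Clamp:** I swung the handle up by gripping it, but the pads slid along it and left it about 0.15 rad short of upright. I let go and pushed it the rest of the way from behind with closed fingers. The foot then stopped it, with the tool standing still while the force rose to 8.7 N.

**Last checks**
- **Casting:** it lies flat between the guide pins with its end under the hook. The side camera put the rim at 66–67 mm and the top camera at 64–65 mm; 66 mm is expected.
- **Clamp:** after I backed off, the handle stayed upright (lean about -0.015 rad) and the foot rested on the end wall.
- **Robot:** contact force read about zero.
- **Other items:** the tin, blocks and other housing half were not touched. I saw no change in them in the pictures, but I did not measure their positions.

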